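# File the blue and orange record cases in the sorter

### The arm

A 6-joint arm with a two-finger parallel gripper is mounted at the origin on the work surface. World frame = base frame: x ahead of the robot, y to its left, z up, the work surface at z = 0. Lengths are in m, angles in rad, forces in N, time in s.
With the tool pointing down it reaches from about 0.3 to 0.825 m from the base axis. Payload 5.4 kg.
Tool frame: the origin (TCP) lies between the finger pads; the fingertips stand 8 mm ahead of it and the grasp point (between the pads) lies 11 mm behind it; x points along the fingers, y is the direction in which the jaws open and shut, and the axes are right-handed (so a half turn about x gives the same grasp; the last joint's range is limited). The gripper opens to 92 mm and grips with 3 to 60 N. Pads are 20 mm wide; open, the fingers measure 128 mm over their backs; the gripper's body (75 mm by 189 mm) begins 69 mm behind the grasp point.
Start: joints at [-1.476, 0.158, 1.597, -0, 1.386, -0.21], TCP at [0.173, -0.548, 0.223] pointing down, gripper open.
Joint ranges: [-2.91, 2.91], [-0.94, 2.29], [0.18, 2.7], [-1.29, 4.43], [0.17, 2.64], [-3, 3]. Speed limits (rad/s): [2.57, 2.57, 3.14, 3.14, 3.14, 3.14].

### API

Orientations are given as a unit quaternion [x, y, z, w].
In Python, from cell import bot gives the robot as it stands.
- The arm moves only by the tool arm_command, never from a script. Its argument "steps" is a list of rows, each an object of numbers: "dx", "dy", "dz": the shift along the world's x, y, z in cm; "wx", "wy", "wz": the turn, a rotation vector about the world's x, y, z in rad; "grip": the finger opening in cm, from 0 to 9.19. A call has exactly 8 rows; each row is the pose to reach, as a shift and turn from the pose commanded when the call began; what a row does not reach only later rows make up. A row lasts 1/8 s, in which the tool goes at most 62.5 mm and 10.7 degrees, less where a joint would pass 70% of its speed; a pose out of reach is approached as far as the arm can. A call with a gripper value outside its range is refused whole. The fingers move at their own pace and stop on an object; "grip_force" is the grip in N (left out, the last holds). Time passes only in rows, so rows that repeat a pose let the fingers close, or fill a call up. It gives the time, the measured TCP pose, the force and the opening at its end, in the units of the state.
- bot.sense(): the state, without advancing time (a new reading comes with each control period).
- bot.get_image(name): name is "scene" or "top" or "wrist"; returns a dict with "image" (480x640x3 uint8, red, green, blue), "camera_matrix" (3x3 intrinsics, pixels), "rvec" (rotation vector, rad) and "tvec" (3), from world to camera coordinates, as OpenCV has them. Camera axes: x right, y down, z forward; pixel columns grow to the right and rows downward; lengths in m; the calibration is good to about 2 mm. The wrist camera is an equidistant fisheye: a pixel r from the principal point sees the ray r / f radians off the axis. A picture is of the moment at which its call begins. There is no depth.
- bot.close_job(): hands the job in, once; it reports no verdict.
Trained networks look in the newest picture that a camera, given by its name, has taken for a name from the list of things; names that differ only in an ending like _2 or _b are one class to them, and where a whole thing is asked for, a point or a joint stands for the part that bears it (a point fixed in the world has none). Each returns a list of dicts, best first, with "conf" (0 to 1); they miss things now and then, are a little off and sometimes report something else, mostly with a low value. They report only what shows in the picture. A call takes as long as a camera call. They do not tell look-alikes from the thing itself.
- bot.spot_in(camera, name): "location" ([column, row] in pixels, amid what is visible of it).
- bot.trace(camera, name): "pixels" (480x640 bool, what is visible of it) and "location" ([column, row] in pixels, amid what is visible of it).
The state is a dict: "clock": time; "joint_positions": joint angles; "qvel": joint speeds; "joint_torque": joint torques, N m; "position": TCP position; "orientation": TCP orientation; "force": force on the tool from outside, world axes, zero at the start; "moment": the same for the moment, N m; "gripper_width": finger opening in m.
Only numpy, scipy, OpenCV 4.12 (cv2) and the standard library are available. Lean on these libraries where they do the work, as an engineer would, in place of code of your own. Each camera call takes 0.05 s, during which the arm holds its last target.

### The job

Take the blue and the orange case from the leaning display stand and stand each one upright on its bottom edge, fully down in the sorter slot with tabs of its own colour. Lower them in rather than dropping them, and leave the green case already in the sorter, the glove box, the pen cup and the sanitiser bottle where they are.

Things in the scene. Friction and masses are not known exactly. Their poses are not given: they have to be found in the camera images.
- blue_center (a point): blue hard plastic case, a flat box 14 mm thick (its x axis, the flat faces' normal), 100 mm wide (its y axis) and 130 mm tall (its z axis, towards its top edge), 105 to 210 g. This point is its centre, 65 mm from the top and the bottom edge. It starts leaning in the display stand, top edge nearer the robot, 35 degrees from vertical; its lowest 75 mm lie against the back-rest (on the robot's side), its top 55 mm stand free on both faces.
- orange_center (a point): orange hard plastic case, a flat box 14 mm thick (its x axis, the flat faces' normal), 100 mm wide (its y axis) and 130 mm tall (its z axis, towards its top edge), 105 to 210 g. This point is its centre, 65 mm from the top and the bottom edge. It starts leaning in the display stand, top edge nearer the robot, 35 degrees from vertical; its lowest 75 mm lie against the back-rest (on the robot's side), its top 55 mm stand free on both faces.
- case_blue: the blue case again; origin at the centre of its bottom edge, same axes
- case_orange: the orange case again; origin at the centre of its bottom edge, same axes
- green_center (a point): green hard plastic case, a flat box 14 mm thick (its x axis, the flat faces' normal), 100 mm wide (its y axis) and 130 mm tall (its z axis, towards its top edge), 105 to 210 g. This point is its centre, 65 mm from the top and the bottom edge. It already stands in the green slot and stays there; its top is 140 mm above the table.
- stand: fixed aluminium display stand, 250 mm wide (its y), 100 mm deep, back-rest top 87 mm above the table; origin under its middle on the table, x the way the leaning cases face (from above). The cases lean side by side, 58 to 66 mm either side of its middle, behind a lip 12 mm high along their bottom edges; black cheeks 35 mm high between them and at the ends.
- sorter: fixed white tray, 230 mm (its x) by 166 mm (its y), origin under its middle on the table, with four upright slots in a row along its x, 56 mm apart; the order of the colours varies. The dividers' tops are 85 mm above the table, the end walls' tops 35 mm and the tabs' tops 41 mm.
- slot_blue: sorter slot with blue tabs and floor strip. Origin: centre of the slot's floor, 10 mm above the table; x across the slot (the way a filed case's flat faces look), y along it, z up. 24 mm wide in x, between two grey plates 3 mm thick, 100 mm long, rising 75 mm above the floor. End walls leave 132 mm in y; the blue tab on top of each is 34 x 14 mm.
- slot_orange: sorter slot with orange tabs and floor strip. Origin: centre of the slot's floor, 10 mm above the table; x across the slot (the way a filed case's flat faces look), y along it, z up. 24 mm wide in x, between two grey plates 3 mm thick, 100 mm long, rising 75 mm above the floor. End walls leave 132 mm in y; the orange tab on top of each is 34 x 14 mm.
- slot_green: sorter slot with green tabs and floor strip. Origin: centre of the slot's floor, 10 mm above the table; x across the slot (the way a filed case's flat faces look), y along it, z up. 24 mm wide in x, between two grey plates 3 mm thick, 100 mm long, rising 75 mm above the floor. End walls leave 132 mm in y; the green tab on top of each is 34 x 14 mm.
- slot_black: sorter slot with black tabs and floor strip. Origin: centre of the slot's floor, 10 mm above the table; x across the slot (the way a filed case's flat faces look), y along it, z up. 24 mm wide in x, between two grey plates 3 mm thick, 100 mm long, rising 75 mm above the floor. End walls leave 132 mm in y; the black tab on top of each is 34 x 14 mm. It stays empty.
- glove_center (a point): centre of a loose glove box, 120 x 230 x 75 mm high, white and purple
- cup_center (a point): centre of a loose blue pen cup, 76 mm across the rim, 95 mm high, with pens standing in it to about 145 mm
- bottle_center (a point): centre of a loose clear sanitiser bottle, 56 mm across, 130 mm high
There are look-alikes about, which are no part of the job. Of the things like the case_blue, leave any that is pink; of the rest the larger one is meant.

How it is judged:
By the outcome, as a careful person would: the job done as asked, in the order asked, and still so for the second after the job is handed in, with the robot touching nothing.
It also fails if it takes over 67 s, if anything falls off the work surface, if the arm or the gripper's body presses on something with over 40 N, if the wrist force passes 120 N, or if a joint passes its speed limit or range.

## Working session

There is one attempt and no reset: what is moved stays moved. The work goes in short steps, Python scripts to look and compute and a tool call to move; the robot and the scene stay as the last step left them, time stands still between calls to the robot, and variables do not carry over. Pictures are saved under pics/ and viewed, and the job is handed in when it is done.

Besides the shell and the picture viewer there is one more tool, called as name([rows], argument=value, ...), one row to a line, values as JSON. arm_command: Moves the arm, as the interface text tells. Its arguments: {"type":"object","properties":{"steps":{"type":"array","items":{"type":"object","properties":{"dx":{"type":"number"},"dy":{"type":"number"},"dz":{"type":"number"},"wx":{"type":"number"},"wy":{"type":"number"},"wz":{"type":"number"},"grip":{"type":"number"}}}},"grip_force":{"type":"number"}},"required":["steps"]}

```bash
ls; mkdir -p pics; python3 - <<'E'
from cell import bot
import cv2
s=bot.sense();print({k:s[k] for k in('clock','position','orientation','force')})
for n in('scene','top'):
    d=bot.get_image(n);cv2.imwrite(f'pics/{n}0.png',d['image'][:,:,::-1]);print(n,d['camera_matrix'],d['rvec'],d['tvec'])
E
```

```text
pics
{'clock': 0.0, 'position': array([ 0.17246335, -0.54787931,  0.22163036]), 'orientation': array([ 0.69893863,  0.10801211, -0.69888454,  0.10667038]), 'force': array([ 0.2842239 ,  0.27244254, -0.0678576 ])}
scene [[474.99119383   0.         313.6240348 ]
 [  0.         474.99119383 241.82205617]
 [  0.           0.           1.        ]] [ 1.25228587  2.50379066 -0.75457558] [ 0.3181664  -0.3363767   1.77550918]
top [[438.26361772   0.         323.54594389]
 [  0.         438.26361772 238.27254306]
 [  0.           0.           1.        ]] [ 2.17701075 -2.18905643  0.09006402] [0.01232183 0.57011081 1.12663364]
```

View pics/scene0.png

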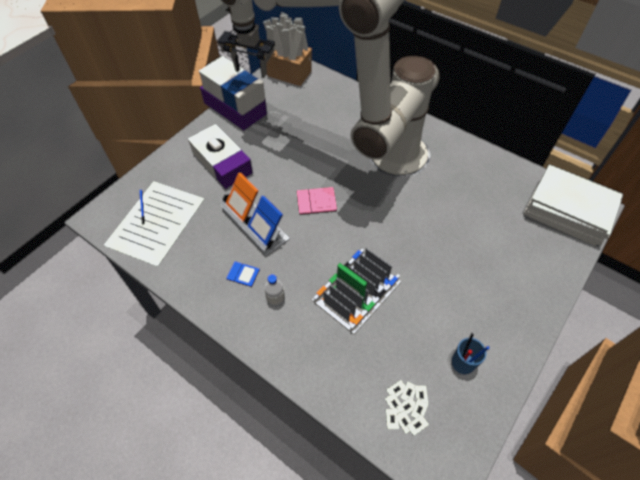

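View pics/top0.png

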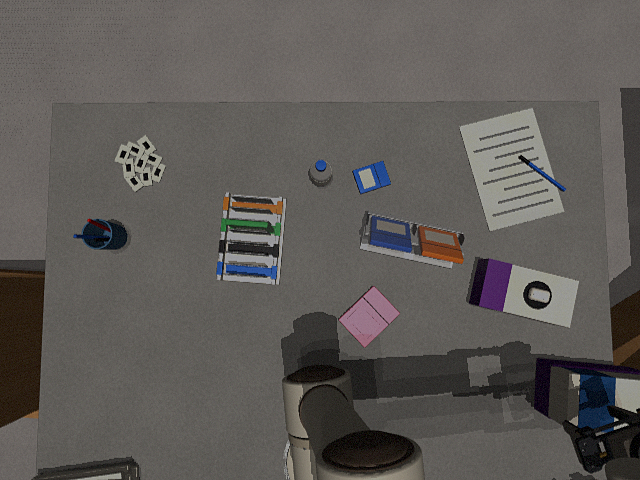

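```bash
cat > h.py <<'E'
from cell import bot
import cv2, numpy as np
from scipy.spatial.transform import Rotation as R
def cam(n):
    d=bot.get_image(n); return d
def proj(d,P,fish=False):
    P=np.atleast_2d(np.asarray(P,float)); 
    if fish:
        Rm=cv2.Rodrigues(np.asarray(d['rvec'],float))[0]; c=P@Rm.T+np.ravel(d['tvec'])
        r=np.hypot(c[:,0],c[:,1]); th=np.arctan2(r,c[:,2]); K=d['camera_matrix']
        s=th/np.maximum(r,1e-9)
        return np.c_[K[0,0]*c[:,0]*s+K[0,2],K[1,1]*c[:,1]*s+K[1,2]]
    return cv2.projectPoints(P,np.asarray(d['rvec'],float),np.asarray(d['tvec'],float),d['camera_matrix'],None)[0][:,0]
def ray(d,uv,fish=False):
    K=d['camera_matrix'];a=(uv[0]-K[0,2])/K[0,0];b=(uv[1]-K[1,2])/K[1,1]
    Rm=cv2.Rodrigues(np.asarray(d['rvec'],float))[0]
    if fish:
        th=np.hypot(a,b); v=np.array([a/th*np.sin(th),b/th*np.sin(th),np.cos(th)])
    else: v=np.array([a,b,1.])
    return -Rm.T@np.ravel(d['tvec']),Rm.T@v
def onz(d,uv,z,fish=False):
    o,v=ray(d,uv,fish); return o+v*(z-o[2])/v[2]
E
python3 - <<'E'
from h import *
import pickle
out={}
for n in('scene','top'):
    d=cam(n);im=d['image'][:,:,::-1]
    out[n]=d
    for nm in('case_blue','case_orange','green_center','stand','sorter','slot_blue','slot_orange','slot_green','cup_center','glove_center','bottle_center'):
        r=bot.trace(n,nm);out[n,nm]=r
        print(n,nm,[(np.round(q['location']),round(q['conf'],2),int(q['pixels'].sum())) for q in r])
    b=(340,190,480,280) if n=='top' else (200,160,300,260)
    cv2.imwrite(f'pics/c_{n}.png',cv2.resize(im[b[1]:b[3],b[0]:b[2]],None,fx=5.5,fy=5.5,interpolation=cv2.INTER_CUBIC))
    b=(200,180,300,295) if n=='top' else (300,240,410,340)
    cv2.imwrite(f'pics/s_{n}.png',cv2.resize(im[b[1]:b[3],b[0]:b[2]],None,fx=5,fy=5,interpolation=cv2.INTER_CUBIC))
pickle.dump(out,open('o.pkl','wb'))
E
```

```text
scene case_blue [(array([264., 217.]), 0.78, 944), (array([246., 274.]), 0.65, 494), (array([315., 198.]), 0.56, 913)]
scene case_orange [(array([242., 195.]), 0.78, 900)]
scene green_center [(array([352., 279.]), 0.67, 488), (array([217., 153.]), 0.42, 2214)]
scene stand [(array([252., 232.]), 0.91, 915), (array([388., 278.]), 0.61, 104)]
scene sorter [(array([356., 294.]), 0.66, 3018), (array([264., 217.]), 0.19, 1017)]
scene slot_blue [(array([242., 194.]), 0.7, 889), (array([389., 278.]), 0.45, 85), (array([351., 277.]), 0.18, 499)]
scene slot_orange []
scene slot_green [(array([366., 304.]), 0.6, 106)]
scene cup_center [(array([468., 352.]), 0.67, 994)]
scene glove_center [(array([219., 156.]), 0.79, 2323)]
scene bottle_center [(array([272., 288.]), 0.83, 516), (array([253., 235.]), 0.37, 812)]
top case_blue [(array([370., 315.]), 0.96, 1928), (array([392., 233.]), 0.87, 1210), (array([371., 178.]), 0.87, 774)]
top case_orange [(array([438., 246.]), 0.79, 1179)]
top green_center [(array([250., 223.]), 0.82, 429)]
top stand [(array([415., 240.]), 0.81, 1425)]
top sorter [(array([251., 237.]), 0.76, 3310), (array([441., 245.]), 0.53, 1169)]
top slot_blue [(array([251., 273.]), 0.93, 494), (array([439., 246.]), 0.43, 1264)]
top slot_orange [(array([256., 207.]), 0.79, 387), (array([440., 247.]), 0.28, 1166)]
top slot_green [(array([273., 229.]), 0.54, 155)]
top cup_center [(array([101., 234.]), 0.62, 1169)]
top glove_center [(array([524., 296.]), 0.6, 5047), (array([390., 233.]), 0.4, 1189), (array([438., 246.]), 0.32, 1157)]
top bottle_center [(array([525., 291.]), 0.68, 5049), (array([325., 172.]), 0.61, 469)]
```

```bash
python3 - <<'E'
import cv2,numpy as np
a=cv2.imread('pics/c_top.png');b=cv2.imread('pics/s_top.png')
print(a.shape,b.shape)
E
```

```text
(495, 770, 3) (575, 500, 3)
```

View pics/c_top.png

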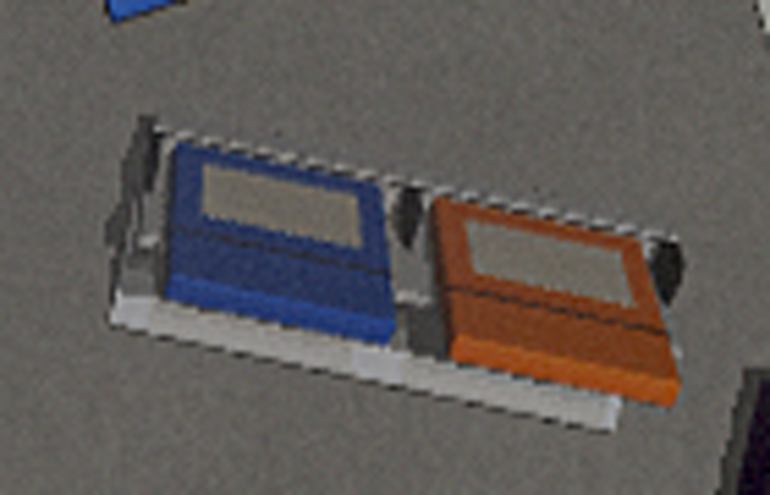

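View pics/s_top.png

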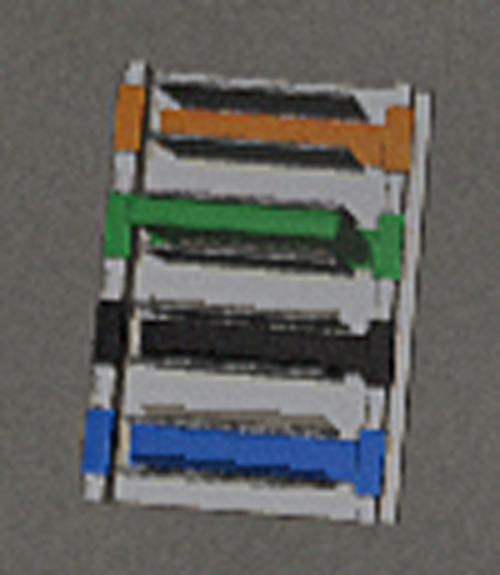

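View pics/c_scene.png

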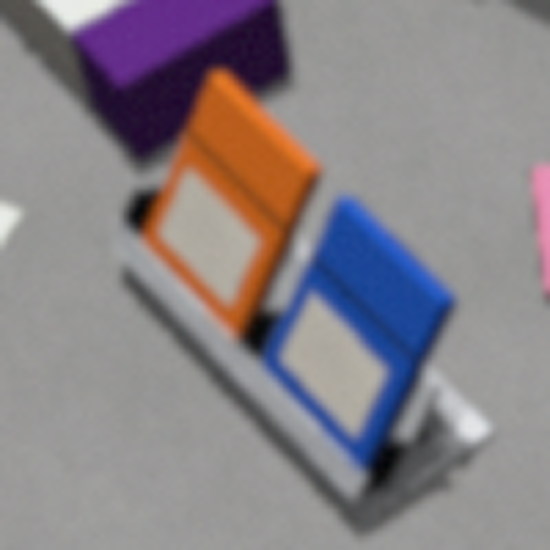

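View pics/s_scene.png

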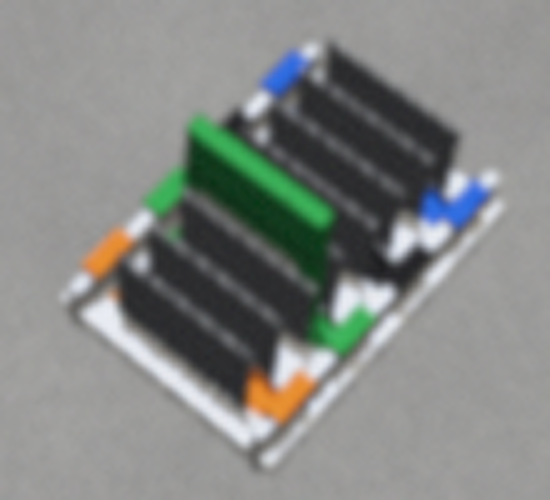

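```bash
cat > fit.py <<'E'
from h import *
import pickle
from scipy.optimize import least_squares, minimize
o=pickle.load(open('o.pkl','rb'));T=o['top'];S=o['scene']
# sorter
L=np.array([(129,118),(118,225),(107,330),(97,441)]);Rr=np.array([(398,138),(389,245),(378,352),(371,461)])
pt=(np.vstack([L,Rr])+.5)/5-.5+[200,180]
Ls=np.array([(107,252),(166,192),(235,130),(284,74)]);Rs=np.array([(288,398),(350,331),(408,268),(468,200)])
ps=(np.vstack([Ls,Rs])+.5)/5-.5+[300,240]
def sp(p):
    c,s=np.cos(p[2]),np.sin(p[2]);X=[]
    for sg in(1,-1):
        for k in(84,28,-28,-84):
            a,b=k/1000,sg*p[3]; X.append((p[0]+c*a-s*b,p[1]+s*a+c*b,.041))
    return np.array(X)
for nm,f in(('top',lambda p:(proj(T,sp(p))-pt).ravel()),('both',lambda p:np.r_[(proj(T,sp(p))-pt).ravel(),(proj(S,sp(p))-ps).ravel()])):
    r=least_squares(f,[.6,.2,0,.074],loss='soft_l1');print(nm,r.x.round(4),np.round(f(r.x).reshape(-1,2),1).tolist())
def box(p,tilt=np.radians(35),lo=0,th=.014):
    x,y,z,yaw=p; Rz=R.from_euler('z',yaw)*R.from_euler('y',-tilt)
    P=np.array([(a,b,c) for a in(-th/2,th/2) for b in(-.05,.05) for c in(lo,.13)])
    return Rz.apply(P)+[x,y,z]
def render(d,P):
    m=np.zeros((480*4,640*4),np.uint8);u=(proj(d,P)+.5)*4-.5
    cv2.fillConvexPoly(m,cv2.convexHull(u.astype(np.float32)).round().astype(np.int32),255)
    return cv2.resize(m,(640,480),interpolation=cv2.INTER_AREA)/255.
def near(r,loc): return min(r,key=lambda q:np.hypot(*(np.array(q['location'])-loc)))['pixels'].astype(float)
if __name__=='__main__':
  for nm,lt,ls in(('case_blue',(392,233),(264,217)),('case_orange',(438,246),(242,195))):
    mt=near(o['top',nm],lt);ms=near(o['scene',nm],ls)
    c=onz(T,lt,.06)
    for which in('both','top','scene'):
      def cost(p):
        P=box(p);e=0
        if which!='scene':e+=np.abs(render(T,P)-mt).sum()
        if which!='top':e+=np.abs(render(S,P)-ms).sum()
        return e+ (abs(p[2]-.012)*2e3 if which!='both' else 0)
      best=None
      for yw in(-.3,-.15,0,):
        p0=[c[0]+.035,c[1],.012,yw]
        for it in range(2):
          r=minimize(cost,p0,method='Nelder-Mead',options=dict(initial_simplex=np.array([p0]+[[p0[j]+(.01 if j<3 else .1)*(j==i) for j in range(4)] for i in range(4)]),maxiter=250));p0=r.x
        if best is None or r.fun<best.fun:best=r
      print(nm,which,best.x.round(4),round(best.fun,1),mt.sum(),ms.sum())
E
python3 fit.py
```

```text
top [ 0.5724  0.2007 -0.0824  0.0702] [[-0.2, -0.2], [-0.0, -0.2], [0.1, 0.4], [0.1, -0.1], [-0.0, -0.1], [-0.1, -0.0], [0.3, 0.2], [-0.2, 0.1]]
both [ 0.5726  0.1988  0.0707 -0.0494] [[41.6, 0.3], [45.2, 0.4], [48.9, 0.9], [52.3, 0.5], [-50.2, -0.8], [-47.1, -0.8], [-43.6, -0.6], [-40.9, -0.6], [7.3, 6.8], [5.4, 4.7], [1.1, 3.5], [0.6, 1.5], [0.0, -5.9], [-2.8, -7.2], [-5.2, -8.7], [-8.3, -8.8]]
case_blue both [ 0.6134 -0.1661  0.0272 -0.2442] 170.5 1210.0 944.0
case_blue top [ 0.6152 -0.1666  0.012  -0.2079] 43.0 1210.0 944.0
case_blue scene [ 0.6064 -0.1772  0.012  -0.302 ] 88.2 1210.0 944.0
case_orange both [ 0.5878 -0.2882  0.025  -0.2461] 173.6 1179.0 900.0
case_orange top [ 0.5884 -0.2906  0.012  -0.2397] 62.3 1179.0 900.0
case_orange scene [ 0.5787 -0.2991  0.0119 -0.2328] 55.7 1179.0 900.0
```

```bash
sed -i 's/vstack(\[Ls,Rs\])/vstack([Rs,Ls])/' fit.py; python3 - <<'E'
from fit import *
f=lambda p:(proj(S,sp(p))-ps).ravel()
r=least_squares(f,[.57,.2,-.08,.07]);print('scene',r.x.round(4),f(r.x).round(1))
im={'top':T['image'][:,:,::-1].copy(),'scene':S['image'][:,:,::-1].copy()}
for n,d in(('top',T),('scene',S)):
    b=(340,190,480,280) if n=='top' else (200,160,300,260)
    g=cv2.resize(im[n][b[1]:b[3],b[0]:b[2]],None,fx=5.5,fy=5.5,interpolation=cv2.INTER_CUBIC)
    for p in([.6152,-.1666,.012,-.213],[.5884,-.2906,.012,-.213]):
        u=((proj(d,box(p))-[b[0],b[1]]+.5)*5.5-.5).round().astype(int)
        for i in range(8):
            for j in range(i):
                if bin(i^j).count('1')==1: cv2.line(g,tuple(map(int,u[i])),tuple(map(int,u[j])),(0,255,255),1)
    cv2.imwrite(f'pics/ov_{n}.png',g)
E
```

```text
top [ 0.5724  0.2007 -0.0824  0.0702] [[-0.2, -0.2], [-0.0, -0.2], [0.1, 0.4], [0.1, -0.1], [-0.0, -0.1], [-0.1, -0.0], [0.3, 0.2], [-0.2, 0.1]]
both [ 0.5741  0.201  -0.0852  0.07  ] [[-0.1, -0.9], [-0.0, -0.9], [0.0, -0.4], [-0.1, -0.8], [-0.1, -0.6], [-0.2, -0.6], [0.1, -0.4], [-0.4, -0.5], [0.7, -1.2], [0.4, -1.1], [0.5, -1.3], [-0.1, -0.1], [0.4, -0.8], [0.9, -1.1], [-1.1, -0.7], [0.6, -1.1]]
scene [ 0.5772  0.2021 -0.0882  0.0698] [ 0.2 -0.3 -0.  -0.1  0.2 -0.3 -0.4  0.8  0.2  0.1  0.6 -0.2 -1.3  0.2
  0.5 -0.1]
```

View pics/ov_top.png

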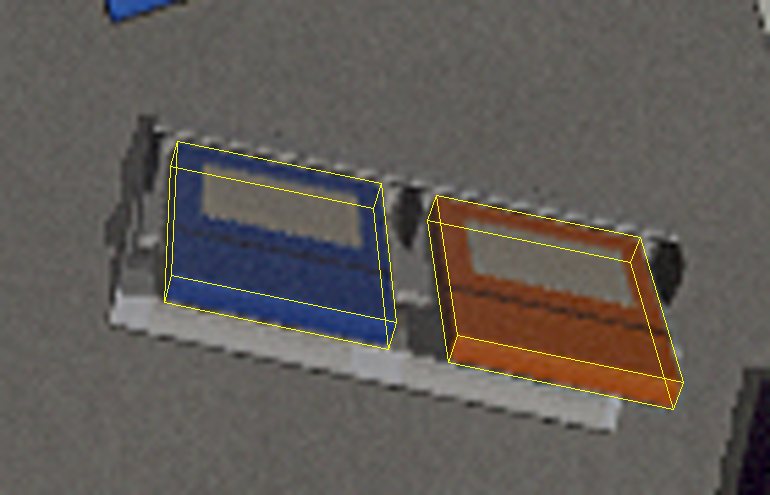

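View pics/ov_scene.png

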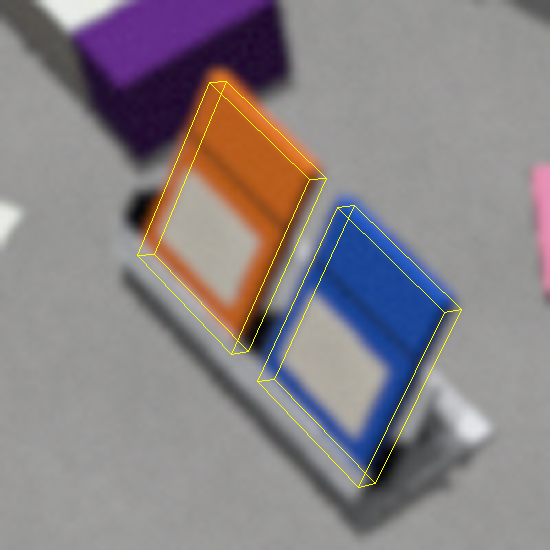

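```bash
python3 - <<'E' 2>&1 | tail -5
from fit import *
off=(proj(S,sp([.5724,.2007,-.0824,.0702]))-ps).mean(0);print('off',off)
def renderS(P):
    m=np.zeros((480*4,640*4),np.uint8);u=(proj(S,P)-off+.5)*4-.5
    cv2.fillConvexPoly(m,cv2.convexHull(u.astype(np.float32)).round().astype(np.int32),255)
    return cv2.resize(m,(640,480),interpolation=cv2.INTER_AREA)/255.
hs=cv2.cvtColor(S['image'],cv2.COLOR_RGB2HSV)
for nm,lt,ls,g in(('case_blue',(392,233),(264,217),[.6152,-.1666]),('case_orange',(438,246),(242,195),[.5884,-.2906])):
    mt=near(o['top',nm],lt);ms=near(o['scene',nm],ls)
    for ms_w in(1,.5):
      def cost(p):
        P=box(p);return np.abs(render(T,P)-mt).sum()+ms_w*np.abs(renderS(P)-ms).sum()
      best=None
      for z in(.015,.025):
        p0=[*g,z,-.213]
        for it in range(3):
          r=minimize(cost,p0,method='Nelder-Mead',options=dict(initial_simplex=np.array([p0]+[[p0[j]+(.006 if j<3 else .06)*(j==i) for j in range(4)] for i in range(4)]),maxiter=250));p0=r.x
        if best is None or r.fun<best.fun:best=r
      print(nm,ms_w,best.x.round(4),round(best.fun,1))
E
```

```text
off [ 0.51955228 -1.36756898]
case_blue 1 [ 0.6133 -0.1659  0.0303 -0.25  ] 186.2
case_blue 0.5 [ 0.6135 -0.1648  0.0279 -0.2236] 118.8
case_orange 1 [ 0.5862 -0.2871  0.0308 -0.2673] 194.2
case_orange 0.5 [ 0.5871 -0.2857  0.0308 -0.2475] 145.6
```

```bash
cat >> h.py <<'E'
def gp_pose(bottom,yaw,tilt,along,sgn,back=0.):
    """TCP pos, R for gripping case (bottom centre, yaw, tilt) at 'along' above bottom; back = retreat"""
    C=(R.from_euler('z',yaw)*R.from_euler('y',-tilt)).as_matrix()
    tx=-C[:,2];ty=sgn*C[:,0];tz=np.cross(tx,ty)
    return np.asarray(bottom)+C[:,2]*along+tx*(.011-back), R.from_matrix(np.c_[tx,ty,tz])
def delta(p,Rt,s=None):
    s=s or bot.sense(); Rc=R.from_quat(s['orientation'])
    return ((p-s['position'])*100).round(2),(Rt*Rc.inv()).as_rotvec().round(3)
E
python3 - <<'E'
from h import *
s=bot.sense();print(R.from_quat(s['orientation']).as_matrix().round(2))
for sg in(1,-1):
    p,Rt=gp_pose([.614,-.1655,.027],-.22,np.radians(35),.108,sg,.12);dd=delta(p,Rt,s);print(p.round(3),dd,np.linalg.norm(dd[1]))
d=cam('wrist');cv2.imwrite('pics/w0.png',d['image'][:,:,::-1])
Rm=cv2.Rodrigues(d['rvec'])[0];print('cam in tool',R.from_quat(s['orientation']).inv().apply(-Rm.T@np.ravel(d['tvec'])-s['position']),d['camera_matrix'][0])
E
```

```text
[[-0.    0.3  -0.95]
 [ 0.   -0.95 -0.3 ]
 [-1.   -0.   -0.  ]]
[ 0.493 -0.138  0.205] (array([32.  , 41.01, -1.78]), array([-0.432, -0.471,  1.012])) 1.1969164548956623
[ 0.493 -0.138  0.205] (array([32.  , 41.01, -1.78]), array([ 0.541, -0.497, -2.019])) 2.1484997090993523
cam in tool [-1.63165832e-01  1.35860163e-04 -6.71312867e-02] [371.64829954   0.         321.71498519]
```

View pics/w0.png

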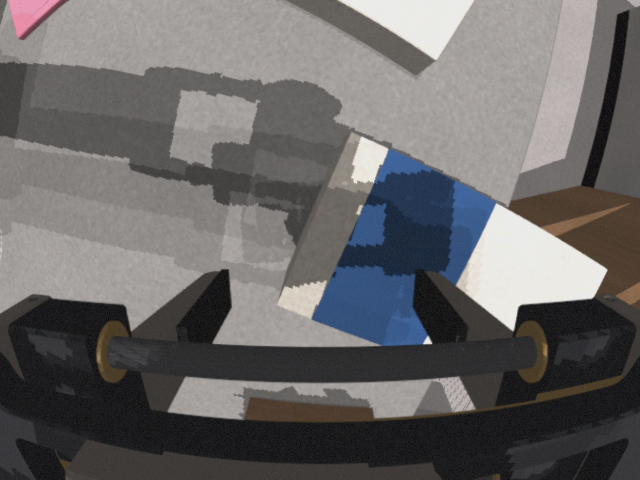

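arm_command([
  {"dz": 4},
  {"dx": 4,"dy": 5,"dz": 6,"wx": -0.05,"wy": -0.06,"wz": 0.13},
  {"dx": 8,"dy": 10,"dz": 6,"wx": -0.1,"wy": -0.12,"wz": 0.25},
  {"dx": 12,"dy": 15.5,"dz": 6,"wx": -0.16,"wy": -0.18,"wz": 0.38},
  {"dx": 16,"dy": 20.5,"dz": 6,"wx": -0.22,"wy": -0.24,"wz": 0.51},
  {"dx": 20,"dy": 25.5,"dz": 6,"wx": -0.27,"wy": -0.29,"wz": 0.63},
  {"dx": 24,"dy": 31,"dz": 6,"wx": -0.32,"wy": -0.35,"wz": 0.76},
  {"dx": 28,"dy": 36,"dz": 5,"wx": -0.38,"wy": -0.41,"wz": 0.89},
])

```text
schema error: expected keys dx, dy, dz, wx, wy, wz, grip
```

arm_command([
  {"dx": 2,"dy": 2.5,"dz": -2,"wx": -0.03,"wy": -0.03,"wz": 0.06},
  {"dx": 4,"dy": 5,"dz": -4,"wx": -0.05,"wy": -0.06,"wz": 0.12},
  {"dx": 4,"dy": 5,"dz": -4,"wx": -0.05,"wy": -0.06,"wz": 0.12},
  {"dx": 4,"dy": 5,"dz": -4,"wx": -0.05,"wy": -0.06,"wz": 0.12},
  {"dx": 4,"dy": 5,"dz": -4,"wx": -0.05,"wy": -0.06,"wz": 0.12},
  {"dx": 4,"dy": 5,"dz": -4,"wx": -0.05,"wy": -0.06,"wz": 0.12},
  {"dx": 4,"dy": 5,"dz": -4,"wx": -0.05,"wy": -0.06,"wz": 0.12},
  {"dx": 4,"dy": 5,"dz": -4,"wx": -0.05,"wy": -0.06,"wz": 0.12},
])

```text
schema error: expected keys dx, dy, dz, wx, wy, wz, grip
```

```bash
python3 - <<'E'
from h import *
import pickle
s=bot.sense();print(s['clock'],s['position'],s['joint_positions'].round(2))
p,Rt=gp_pose([.614,-.1655,.027],-.22,np.radians(35),.108,1,.12);print(delta(p,Rt,s))
d=cam('wrist');g=d['image'][:,:,::-1].copy();pickle.dump(d,open('w1.pkl','wb'))
from fit import box
for q in([.614,-.1655,.027,-.22],[.587,-.287,.027,-.22]):
    u=proj(d,box(q),True).round().astype(int)
    for i in range(8):
        for j in range(i):
            if bin(i^j).count('1')==1: cv2.line(g,tuple(map(int,u[i])),tuple(map(int,u[j])),(0,255,255),1)
cv2.imwrite('pics/w1.png',g)
E
```

```text
1.35 [ 0.17251818 -0.54849704  0.22259628] [-1.48  0.16  1.6  -0.    1.39 -0.21]
(array([32.  , 41.02, -1.78]), array([-0.432, -0.47 ,  1.012]))
top [ 0.5724  0.2007 -0.0824  0.0702] [[-0.2, -0.2], [-0.0, -0.2], [0.1, 0.4], [0.1, -0.1], [-0.0, -0.1], [-0.1, -0.0], [0.3, 0.2], [-0.2, 0.1]]
both [ 0.5741  0.201  -0.0852  0.07  ] [[-0.1, -0.9], [-0.0, -0.9], [0.0, -0.4], [-0.1, -0.8], [-0.1, -0.6], [-0.2, -0.6], [0.1, -0.4], [-0.4, -0.5], [0.7, -1.2], [0.4, -1.1], [0.5, -1.3], [-0.1, -0.1], [0.4, -0.8], [0.9, -1.1], [-1.1, -0.7], [0.6, -1.1]]
```

View pics/w1.png

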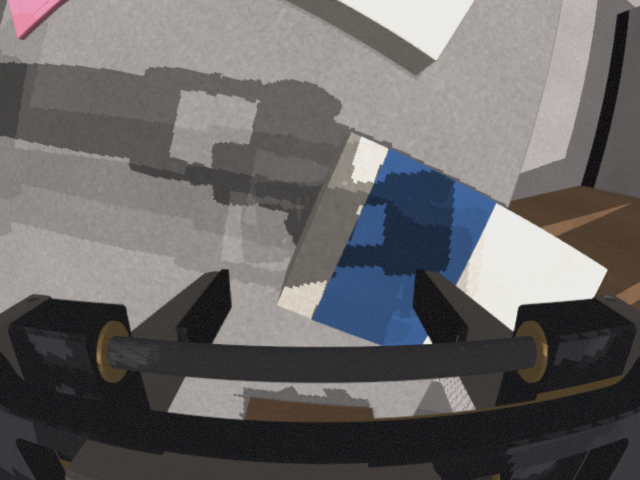

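arm_command([
  {"dx": 0,"dy": 0,"dz": 4,"wx": 0,"wy": 0,"wz": 0,"grip": 9},
  {"dx": 4,"dy": 5,"dz": 6,"wx": -0.05,"wy": -0.06,"wz": 0.13,"grip": 9},
  {"dx": 8,"dy": 10,"dz": 6,"wx": -0.1,"wy": -0.12,"wz": 0.25,"grip": 9},
  {"dx": 12,"dy": 15.5,"dz": 6,"wx": -0.16,"wy": -0.18,"wz": 0.38,"grip": 9},
  {"dx": 16,"dy": 20.5,"dz": 6,"wx": -0.22,"wy": -0.24,"wz": 0.51,"grip": 9},
  {"dx": 20,"dy": 25.5,"dz": 6,"wx": -0.27,"wy": -0.29,"wz": 0.63,"grip": 8},
  {"dx": 24,"dy": 31,"dz": 6,"wx": -0.32,"wy": -0.35,"wz": 0.76,"grip": 7},
  {"dx": 28,"dy": 36,"dz": 5,"wx": -0.38,"wy": -0.41,"wz": 0.89,"grip": 6},
])

```text
clock: 2.4
position: [0.4401, -0.2045, 0.2764]
orientation: [0.676, 0.241, -0.44, 0.54]
force: [0.2, -0.9, -0.9]
gripper_width: 0.0619
```

arm_command([
  {"dx": 2,"dy": 2.5,"dz": -2,"wx": -0.03,"wy": -0.03,"wz": 0.06,"grip": 6},
  {"dx": 4,"dy": 5,"dz": -4,"wx": -0.05,"wy": -0.06,"wz": 0.12,"grip": 6},
  {"dx": 4,"dy": 5,"dz": -4,"wx": -0.05,"wy": -0.06,"wz": 0.12,"grip": 6},
  {"dx": 4,"dy": 5,"dz": -4,"wx": -0.05,"wy": -0.06,"wz": 0.12,"grip": 6},
  {"dx": 4,"dy": 5,"dz": -4,"wx": -0.05,"wy": -0.06,"wz": 0.12,"grip": 6},
  {"dx": 4,"dy": 5,"dz": -4,"wx": -0.05,"wy": -0.06,"wz": 0.12,"grip": 6},
  {"dx": 4,"dy": 5,"dz": -4,"wx": -0.05,"wy": -0.06,"wz": 0.12,"grip": 6},
  {"dx": 4,"dy": 5,"dz": -4,"wx": -0.05,"wy": -0.06,"wz": 0.12,"grip": 6},
])

```text
clock: 3.4
position: [0.479, -0.1559, 0.2353]
orientation: [0.66, 0.255, -0.394, 0.587]
force: [0.0, -0.6, -0.7]
gripper_width: 0.06
```

```bash
sed -i 's/^    r=least_squares(f,\[.6,.2,0.*$/    pass/' fit.py; cat > look.py <<'E'
from h import *
import pickle,sys
from fit import box
def ov(name,qs,out,tilt=np.radians(35)):
    d=cam('wrist');g=d['image'][:,:,::-1].copy();pickle.dump(d,open(out+'.pkl','wb'))
    for q in qs:
        u=proj(d,box(q,tilt),True).round().astype(int)
        for i in range(8):
            for j in range(i):
                if bin(i^j).count('1')==1: cv2.line(g,tuple(map(int,u[i])),tuple(map(int,u[j])),(0,255,255),1)
    cv2.imwrite(f'pics/{out}.png',g)
E
python3 - <<'E'
from look import *
s=bot.sense();print(s['clock'],s['position'],s['joint_positions'].round(2))
p,Rt=gp_pose([.614,-.1655,.027],-.22,np.radians(35),.108,1,.12);print(delta(p,Rt,s))
ov('wrist',([.614,-.1655,.027,-.22],[.587,-.287,.027,-.22]),'w2')
E
```

```text
3.4 [ 0.47895525 -0.1559464   0.23534888] [-0.74 -0.55  2.29  0.38  0.89 -0.68]
(array([ 1.36,  1.76, -3.06]), array([-0.001,  0.   ,  0.003]))
```

View pics/w2.png

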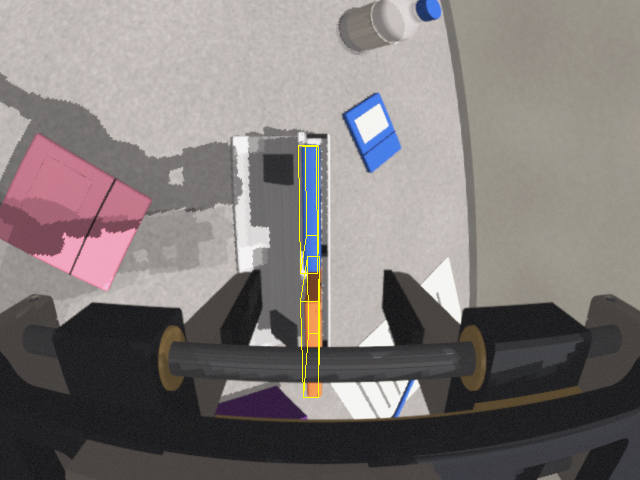

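arm_command([
  {"dx": 0.7,"dy": 0.9,"dz": -1.5,"wx": 0,"wy": 0,"wz": 0,"grip": 6},
  {"dx": 1.4,"dy": 1.8,"dz": -3.1,"wx": 0,"wy": 0,"wz": 0,"grip": 6},
  {"dx": 2.5,"dy": 1.5,"dz": -4.7,"wx": 0,"wy": 0,"wz": 0,"grip": 6},
  {"dx": 3.6,"dy": 1.25,"dz": -6.4,"wx": 0,"wy": 0,"wz": 0,"grip": 6},
  {"dx": 4.7,"dy": 1,"dz": -8,"wx": 0,"wy": 0,"wz": 0,"grip": 6},
  {"dx": 5.8,"dy": 0.75,"dz": -9.6,"wx": 0,"wy": 0,"wz": 0,"grip": 6},
  {"dx": 6.4,"dy": 0.6,"dz": -10.5,"wx": 0,"wy": 0,"wz": 0,"grip": 6},
  {"dx": 6.4,"dy": 0.6,"dz": -10.5,"wx": 0,"wy": 0,"wz": 0,"grip": 6},
])

```text
clock: 4.45
position: [0.5427, -0.1494, 0.1292]
orientation: [0.66, 0.256, -0.394, 0.586]
force: [-0.2, -1.1, -0.3]
gripper_width: 0.0601
```

```bash
python3 - <<'E'
from look import *
s=bot.sense();print(s['clock'],s['position'],s['force'])
p,Rt=gp_pose([.614,-.1655,.027],-.22,np.radians(35),.108,1,0);print(delta(p,Rt,s))
ov('wrist',([.614,-.1655,.027,-.22],[.587,-.287,.027,-.22]),'w3')
E
```

```text
4.45 [ 0.54270255 -0.1493828   0.12923631] [-0.23366784 -1.05695353 -0.29890924]
(array([ 1.7 , -0.4 , -2.28]), array([-0.002, -0.001,  0.003]))
```

View pics/w3.png

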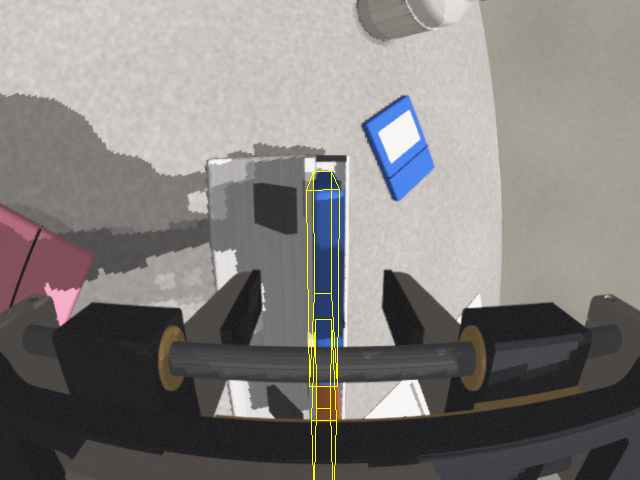

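arm_command([
  {"dx": 1.0,"dy": -0.2,"dz": -1.0,"wx": 0,"wy": 0,"wz": 0,"grip": 6},
  {"dx": 1.95,"dy": -0.45,"dz": -2.1,"wx": 0,"wy": 0,"wz": 0,"grip": 6},
  {"dx": 1.95,"dy": -0.45,"dz": -2.1,"wx": 0,"wy": 0,"wz": 0,"grip": 4},
  {"dx": 1.95,"dy": -0.45,"dz": -2.1,"wx": 0,"wy": 0,"wz": 0,"grip": 2.5},
  {"dx": 1.95,"dy": -0.45,"dz": -2.1,"wx": 0,"wy": 0,"wz": 0,"grip": 1},
  {"dx": 1.95,"dy": -0.45,"dz": -2.1,"wx": 0,"wy": 0,"wz": 0,"grip": 1},
  {"dx": 1.95,"dy": -0.45,"dz": -2.1,"wx": 0,"wy": 0,"wz": 0,"grip": 1},
  {"dx": 1.95,"dy": -0.45,"dz": -2.1,"wx": 0,"wy": 0,"wz": 0,"grip": 1},
], grip_force=25)

```text
clock: 5.5
position: [0.5623, -0.1541, 0.1091]
orientation: [0.66, 0.255, -0.394, 0.587]
force: [-2.5, 0.7, 1.3]
gripper_width: 0.014
```

```bash
python3 - <<'E'
from look import *
s=bot.sense();print(s['clock'],s['position'],s['force'],s['gripper_width'])
ov('wrist',(),'w4')
E
```

```text
5.5 [ 0.56227894 -0.15408965  0.1090863 ] [-2.54865386  0.69561018  1.3288337 ] 0.013964434636499752
```

View pics/w4.png

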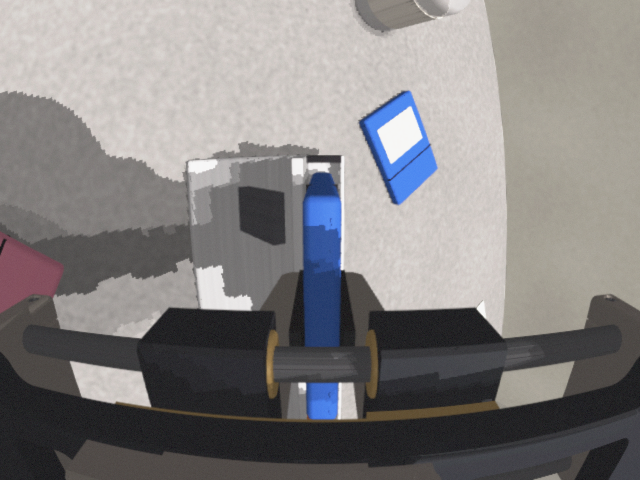

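```bash
cat >> h.py <<'E'
def intool(d,uv,x,s):
    o,v=ray(d,uv,True);Rc=R.from_quat(s['orientation']);o=Rc.inv().apply(o-s['position']);v=Rc.inv().apply(v);return o+v*(x-o[0])/v[0]
E
python3 - <<'E'
from h import *
import pickle
d=pickle.load(open('w4.pkl','rb'));s=bot.sense()
g=d['image'][160:240,280:380,::-1];cv2.imwrite('pics/w4c.png',cv2.resize(g,None,fx=7,fy=7,interpolation=cv2.INTER_CUBIC))
for x in(-.028,-.033,-.038):print(x,[intool(d,uv,x,s).round(4) for uv in((303,197),(341,197),(307,418),(340,418))])
E
```

```text
-0.028 [array([-0.028 , -0.0061, -0.0496]), array([-0.028 ,  0.0078, -0.0496]), array([-0.028 , -0.0061,  0.052 ]), array([-0.028 ,  0.0093,  0.0521])]
-0.033 [array([-0.033 , -0.0058, -0.0503]), array([-0.033 ,  0.0075, -0.0503]), array([-0.033 , -0.0059,  0.0476]), array([-0.033 ,  0.0089,  0.0477])]
-0.038 [array([-0.038 , -0.0056, -0.0509]), array([-0.038 ,  0.0073, -0.0509]), array([-0.038 , -0.0056,  0.0432]), array([-0.038 ,  0.0086,  0.0433])]
```

View pics/w4c.png

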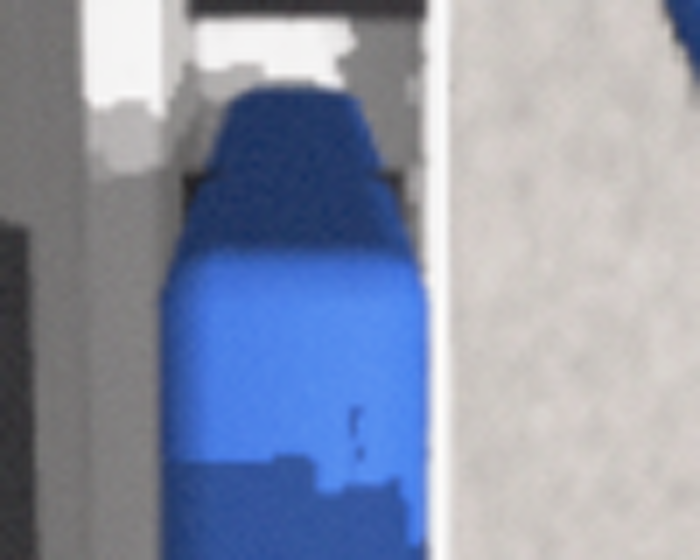

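arm_command([
  {"dx": -0.6,"dy": 0.1,"dz": 0.8,"wx": 0,"wy": 0,"wz": 0,"grip": 1},
  {"dx": -1.4,"dy": 0.3,"dz": 2.1,"wx": 0,"wy": 0,"wz": 0,"grip": 1},
  {"dx": -2.8,"dy": 0.6,"dz": 4.1,"wx": 0,"wy": 0,"wz": 0,"grip": 1},
  {"dx": -4.2,"dy": 0.9,"dz": 6.2,"wx": 0,"wy": 0,"wz": 0,"grip": 1},
  {"dx": -5.6,"dy": 1.2,"dz": 8.2,"wx": 0,"wy": 0,"wz": 0,"grip": 1},
  {"dx": -7,"dy": 1.5,"dz": 11,"wx": 0,"wy": 0,"wz": 0,"grip": 1},
  {"dx": -7,"dy": 1.5,"dz": 14,"wx": 0,"wy": 0,"wz": 0,"grip": 1},
  {"dx": -7,"dy": 1.5,"dz": 17,"wx": 0,"wy": 0,"wz": 0,"grip": 1},
], grip_force=30)

```text
clock: 6.55
position: [0.4918, -0.139, 0.2802]
orientation: [0.66, 0.255, -0.394, 0.587]
force: [0.6, -0.9, -0.7]
gripper_width: 0.0134
```

```bash
python3 - <<'E'
from look import *
s=bot.sense();print(s['clock'],s['position'],s['force'],s['gripper_width'])
C,Rt=gp_pose([.4887,.2076,.17],-.0824,0,.110,1,0);print(C,delta(C,Rt,s))
ov('wrist',(),'w5')
E
```

```text
6.55 [ 0.49177522 -0.1390427   0.28022556] [ 0.60608267 -0.91465141 -0.67701388] 0.013432605362953794
[0.4887 0.2076 0.269 ] (array([-0.31, 34.66, -1.12]), array([0.093, 0.604, 0.137]))
```

View pics/w5.png

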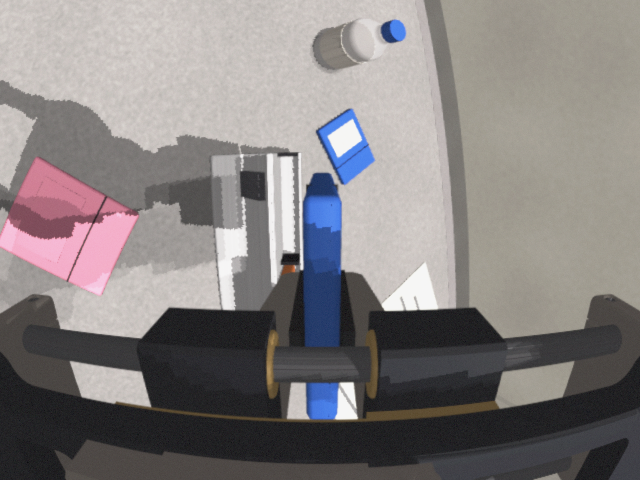

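arm_command([
  {"dx": 0,"dy": 4,"dz": 0,"wx": 0.01,"wy": 0.07,"wz": 0.02,"grip": 1},
  {"dx": 0,"dy": 8.5,"dz": 0,"wx": 0.02,"wy": 0.15,"wz": 0.03,"grip": 1},
  {"dx": -0.1,"dy": 13,"dz": 0,"wx": 0.035,"wy": 0.23,"wz": 0.05,"grip": 1},
  {"dx": -0.1,"dy": 17.5,"dz": 0,"wx": 0.047,"wy": 0.31,"wz": 0.07,"grip": 1},
  {"dx": -0.2,"dy": 22,"dz": 0,"wx": 0.06,"wy": 0.39,"wz": 0.09,"grip": 1},
  {"dx": -0.2,"dy": 26.5,"dz": 0,"wx": 0.07,"wy": 0.47,"wz": 0.11,"grip": 1},
  {"dx": -0.3,"dy": 31,"dz": 0,"wx": 0.083,"wy": 0.54,"wz": 0.125,"grip": 1},
  {"dx": -0.3,"dy": 34.6,"dz": -0.5,"wx": 0.093,"wy": 0.604,"wz": 0.137,"grip": 1},
])

```text
clock: 7.6
position: [0.4893, 0.2086, 0.274]
orientation: [0.52, 0.48, -0.52, 0.479]
force: [0.8, -0.3, -0.9]
gripper_width: 0.0141
```

```bash
python3 - <<'E'
from look import *
s=bot.sense();print(s['clock'],s['position'],s['qvel'].round(2),s['force'],s['gripper_width'])
C,Rt=gp_pose([.4887,.2076,.17],-.0824,0,.110,1,0);print(C,delta(C,Rt,s))
ov('wrist',(),'w6')
E
```

```text
7.6 [0.4892755  0.20855078 0.27404414] [ 0.46  0.68 -0.59  0.13  0.41  0.35] [ 0.84958246 -0.27303802 -0.88137277] 0.014053276859031148
[0.4887 0.2076 0.269 ] (array([-0.06, -0.1 , -0.5 ]), array([-0.001, -0.001, -0.002]))
```

View pics/w6.png

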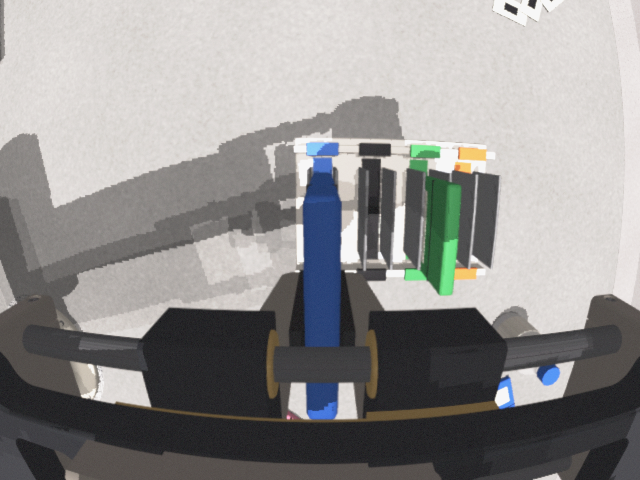

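```bash
python3 - <<'E'
from look import *
ov('wrist',(),'w7')
d=pickle.load(open('w7.pkl','rb'))
g=d['image'][130:310,280:520,::-1];cv2.imwrite('pics/w7c.png',cv2.resize(g,None,fx=3.2,fy=3.2,interpolation=cv2.INTER_CUBIC))
E
```

View pics/w7c.png

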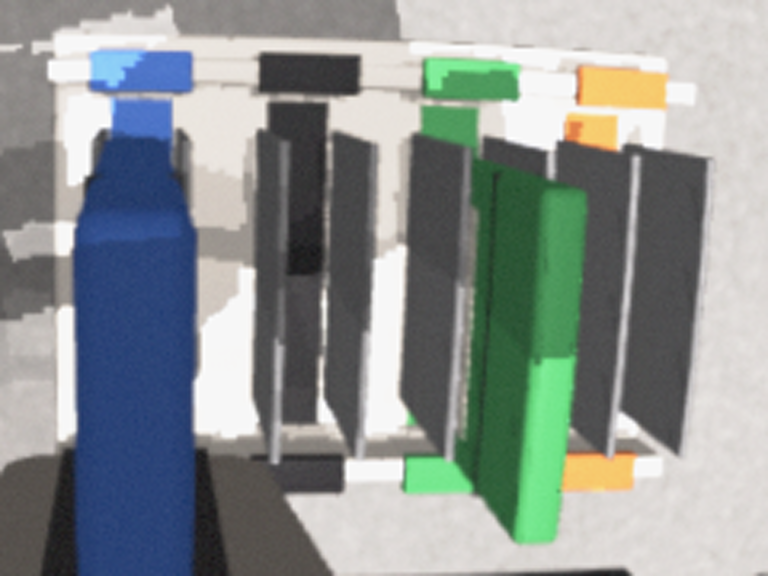

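```bash
python3 - <<'E'
from h import *
import pickle
from scipy.optimize import least_squares
d=pickle.load(open('w7.pkl','rb'))
f=lambda a:(np.array(a,float)+.5)/3.2-.5+[280,130]
# local: blue -.084, black -.028, green .028, orange .084 ; far = +y? 
sx=dict(b=-.084,k=-.028,g=.028,o=.084)
obs=[(sx['b'],1,(141,72)),(sx['k'],1,(310,74)),(sx['g'],1,(471,78)),(sx['o'],1,(622,87)),(sx['k']+.017,-1,(344,474)),(sx['g']-.017,-1,(404,475)),(sx['o']+.017,-1,(633,472))]
def P(p):
    c,s=np.cos(p[2]),np.sin(p[2]);return np.array([(p[0]+c*a-s*b*p[3],p[1]+s*a+c*b*p[3],.041) for a,b,_ in obs])
uv=f([q[2] for q in obs])
r=least_squares(lambda p:(proj(d,P(p),True)-uv).ravel(),[.572,.2,-.08,.07]);print(r.x.round(4),r.fun.round(1))
p=r.x;slot=[p[0]-.084*np.cos(p[2]),p[1]-.084*np.sin(p[2]),.01];print(slot)
s=bot.sense();print(s['position'],[intool(d,uv,-.031,s).round(4) for uv in f([(76,232),(195,232)])])
C,Rt=gp_pose([slot[0],slot[1],.012],p[2],0,.110,1,0);print(delta(C,Rt,s))
E
```

```text
[ 0.5729  0.1999 -0.082   0.07  ] [-0.3 -0.4 -0.3 -0.2  0.2  0.4  0.2  0.3 -0.   0.5  0.  -0.   0.2 -0.4]
[np.float64(0.48923004466385606), np.float64(0.20675289452973758), 0.01]
[0.4890587  0.20914406 0.27237701] [array([-0.031 , -0.0066, -0.0504]), array([-0.031 ,  0.0067, -0.0503])]
(array([  0.02,  -0.24, -16.14]), array([-0.002, -0.003, -0.003]))
```

arm_command([
  {"dx": 0,"dy": -0.2,"dz": -2,"wx": 0,"wy": 0,"wz": 0,"grip": 1},
  {"dx": 0,"dy": -0.2,"dz": -4.5,"wx": 0,"wy": 0,"wz": 0,"grip": 1},
  {"dx": 0,"dy": -0.2,"dz": -7,"wx": 0,"wy": 0,"wz": 0,"grip": 1},
  {"dx": 0,"dy": -0.2,"dz": -9,"wx": 0,"wy": 0,"wz": 0,"grip": 1},
  {"dx": 0,"dy": -0.2,"dz": -10.5,"wx": 0,"wy": 0,"wz": 0,"grip": 1},
  {"dx": 0,"dy": -0.2,"dz": -12,"wx": 0,"wy": 0,"wz": 0,"grip": 1},
  {"dx": 0,"dy": -0.2,"dz": -13.5,"wx": 0,"wy": 0,"wz": 0,"grip": 1},
  {"dx": 0,"dy": -0.2,"dz": -14.5,"wx": 0,"wy": 0,"wz": 0,"grip": 1},
])

```text
clock: 8.7
position: [0.4893, 0.2047, 0.1283]
orientation: [0.52, 0.479, -0.52, 0.479]
force: [-0.8, 0.1, -0.4]
gripper_width: 0.0134
```

```bash
python3 - <<'E'
from look import *
s=bot.sense();print(s['clock'],s['position'],s['force'],s['gripper_width'])
C,Rt=gp_pose([.4892,.2068,.01],-.082,0,.110,1,0);print(C,delta(C,Rt,s))
ov('wrist',(),'w8')
d=cam('scene');g=d['image'][200:340,280:440,::-1];cv2.imwrite('pics/s8.png',cv2.resize(g,None,fx=4,fy=4,interpolation=cv2.INTER_CUBIC))
E
```

```text
8.7 [0.48928184 0.20467365 0.12826378] [-0.8095105   0.14618488 -0.38992622] 0.013377909316450727
[0.4892 0.2068 0.109 ] (array([-0.01,  0.21, -1.93]), array([-0.001, -0.   ,  0.   ]))
```

View pics/w8.png

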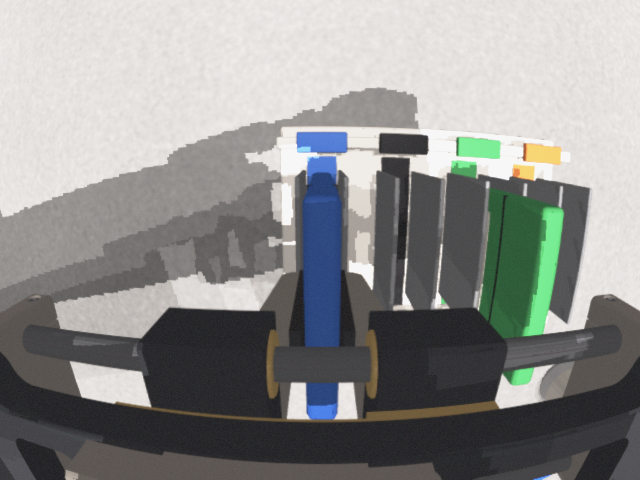

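View pics/s8.png

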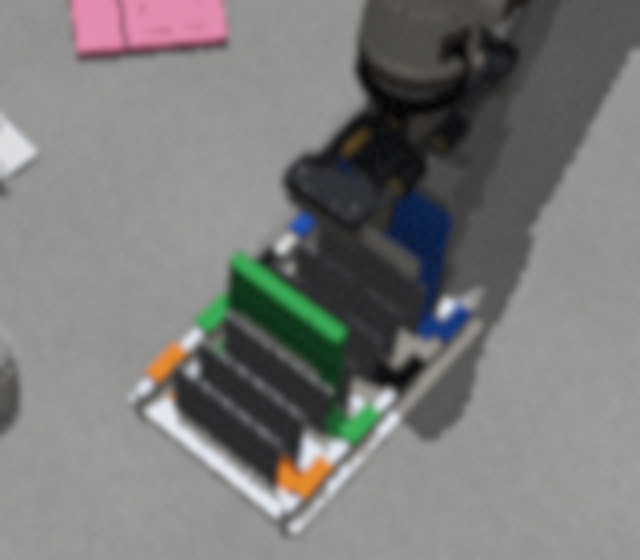

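arm_command([
  {"dx": 0,"dy": 0.2,"dz": -0.3,"wx": 0,"wy": 0,"wz": 0,"grip": 1},
  {"dx": 0,"dy": 0.2,"dz": -0.6,"wx": 0,"wy": 0,"wz": 0,"grip": 1},
  {"dx": 0,"dy": 0.2,"dz": -0.9,"wx": 0,"wy": 0,"wz": 0,"grip": 1},
  {"dx": 0,"dy": 0.2,"dz": -1.2,"wx": 0,"wy": 0,"wz": 0,"grip": 1},
  {"dx": 0,"dy": 0.2,"dz": -1.4,"wx": 0,"wy": 0,"wz": 0,"grip": 1},
  {"dx": 0,"dy": 0.2,"dz": -1.6,"wx": 0,"wy": 0,"wz": 0,"grip": 1},
  {"dx": 0,"dy": 0.2,"dz": -1.7,"wx": 0,"wy": 0,"wz": 0,"grip": 1},
  {"dx": 0,"dy": 0.2,"dz": -1.7,"wx": 0,"wy": 0,"wz": 0,"grip": 1},
])

```text
clock: 9.8
position: [0.4895, 0.2068, 0.1122]
orientation: [0.52, 0.479, -0.52, 0.479]
force: [-0.6, -0.1, -1.3]
gripper_width: 0.0138
```

```bash
python3 - <<'E'
from look import *
s=bot.sense();print(s['clock'],s['position'],s['force'],s['gripper_width'])
E
```

```text
9.8 [0.48947438 0.2067789  0.11217814] [-0.58032881 -0.05031932 -1.27606521] 0.013809384503927147
```

arm_command([
  {"dx": 0,"dy": 0,"dz": -0.1,"wx": 0,"wy": 0,"wz": 0,"grip": 1},
  {"dx": 0,"dy": 0,"dz": -0.2,"wx": 0,"wy": 0,"wz": 0,"grip": 1},
  {"dx": 0,"dy": 0,"dz": -0.25,"wx": 0,"wy": 0,"wz": 0,"grip": 1},
  {"dx": 0,"dy": 0,"dz": -0.3,"wx": 0,"wy": 0,"wz": 0,"grip": 1},
  {"dx": 0,"dy": 0,"dz": -0.3,"wx": 0,"wy": 0,"wz": 0,"grip": 1},
  {"dx": 0,"dy": 0,"dz": -0.3,"wx": 0,"wy": 0,"wz": 0,"grip": 1},
  {"dx": 0,"dy": 0,"dz": -0.3,"wx": 0,"wy": 0,"wz": 0,"grip": 1},
  {"dx": 0,"dy": 0,"dz": -0.3,"wx": 0,"wy": 0,"wz": 0,"grip": 1},
], grip_force=15)

```text
clock: 10.8
position: [0.4895, 0.2068, 0.1092]
orientation: [0.52, 0.479, -0.52, 0.479]
force: [0.9, 1.1, -1.7]
gripper_width: 0.0142
```

```bash
python3 - <<'E'
from look import *
s=bot.sense();print(s['clock'],s['position'],s['force'],s['gripper_width'])
d=cam('top');g=d['image'][170:310,190:330,::-1];cv2.imwrite('pics/t9.png',cv2.resize(g,None,fx=4,fy=4,interpolation=cv2.INTER_CUBIC))
E
```

```text
10.8 [0.48950118 0.20678622 0.10924139] [ 0.88367395  1.05239742 -1.68329187] 0.014220110520777235
```

arm_command([
  {"dx": 0,"dy": 0,"dz": -0.1,"wx": 0,"wy": 0,"wz": 0,"grip": 1},
  {"dx": 0,"dy": 0,"dz": -0.15,"wx": 0,"wy": 0,"wz": 0,"grip": 1},
  {"dx": 0,"dy": 0,"dz": -0.2,"wx": 0,"wy": 0,"wz": 0,"grip": 1},
  {"dx": 0,"dy": 0,"dz": -0.25,"wx": 0,"wy": 0,"wz": 0,"grip": 1},
  {"dx": 0,"dy": 0,"dz": -0.25,"wx": 0,"wy": 0,"wz": 0,"grip": 1},
  {"dx": 0,"dy": 0,"dz": -0.25,"wx": 0,"wy": 0,"wz": 0,"grip": 1},
  {"dx": 0,"dy": 0,"dz": -0.25,"wx": 0,"wy": 0,"wz": 0,"grip": 1},
  {"dx": 0,"dy": 0,"dz": -0.25,"wx": 0,"wy": 0,"wz": 0,"grip": 1},
], grip_force=10)

```text
clock: 11.85
position: [0.4895, 0.2068, 0.1067]
orientation: [0.52, 0.479, -0.52, 0.479]
force: [-0.5, -0.7, -1.6]
gripper_width: 0.014
```

```bash
python3 - <<'E'
from look import *
ov('wrist',(),'w9')
for n in('w4','w7','w9'):
    d=pickle.load(open(n+'.pkl','rb'));g=d['image'][160:240,280:380,::-1]
    globals()[n]=cv2.resize(g,None,fx=4,fy=4,interpolation=cv2.INTER_CUBIC)
cv2.imwrite('pics/cmp.png',np.hstack([w7,w9]))
E
```

```text
(no output)
```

View pics/cmp.png

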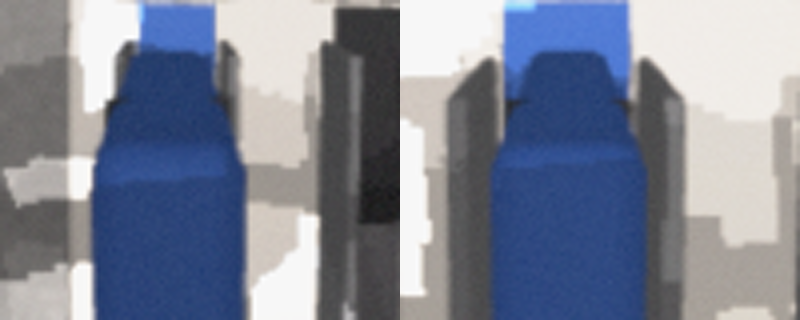

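arm_command([
  {"dx": 0,"dy": 0,"dz": -0.1,"wx": 0,"wy": 0,"wz": 0,"grip": 1},
  {"dx": 0,"dy": 0,"dz": -0.15,"wx": 0,"wy": 0,"wz": 0,"grip": 1},
  {"dx": 0,"dy": 0,"dz": -0.2,"wx": 0,"wy": 0,"wz": 0,"grip": 1},
  {"dx": 0,"dy": 0,"dz": -0.25,"wx": 0,"wy": 0,"wz": 0,"grip": 1},
  {"dx": 0,"dy": 0,"dz": -0.25,"wx": 0,"wy": 0,"wz": 0,"grip": 1},
  {"dx": 0,"dy": 0,"dz": -0.25,"wx": 0,"wy": 0,"wz": 0,"grip": 1},
  {"dx": 0,"dy": 0,"dz": -0.25,"wx": 0,"wy": 0,"wz": 0,"grip": 1},
  {"dx": 0,"dy": 0,"dz": -0.25,"wx": 0,"wy": 0,"wz": 0,"grip": 1},
])

```text
clock: 12.9
position: [0.4902, 0.2071, 0.1063]
orientation: [0.521, 0.479, -0.519, 0.479]
force: [-3.6, 0.6, 11.2]
gripper_width: 0.0139
```

arm_command([
  {"dx": 0,"dy": 0,"dz": 0.15,"wx": 0,"wy": 0,"wz": 0,"grip": 1},
  {"dx": 0,"dy": 0,"dz": 0.2,"wx": 0,"wy": 0,"wz": 0,"grip": 1.6},
  {"dx": 0,"dy": 0,"dz": 0.2,"wx": 0,"wy": 0,"wz": 0,"grip": 2.2},
  {"dx": 0,"dy": 0,"dz": 0.2,"wx": 0,"wy": 0,"wz": 0,"grip": 3.5},
  {"dx": 0,"dy": 0,"dz": 0.2,"wx": 0,"wy": 0,"wz": 0,"grip": 4},
  {"dx": 0,"dy": 0,"dz": 1.5,"wx": 0,"wy": 0,"wz": 0,"grip": 4},
  {"dx": 0,"dy": 0,"dz": 4,"wx": 0,"wy": 0,"wz": 0,"grip": 4},
  {"dx": 0,"dy": 0,"dz": 8,"wx": 0,"wy": 0,"wz": 0,"grip": 4},
])

```text
clock: 13.9
position: [0.4887, 0.2066, 0.1847]
orientation: [-0.52, -0.48, 0.52, -0.479]
force: [0.4, 0.4, 0.2]
gripper_width: 0.0396
```

```bash
python3 - <<'E'
from look import *
s=bot.sense();print(s['clock'],s['position'],s['force'],s['gripper_width'])
ov('wrist',(),'w10')
d=cam('top');g=d['image'][170:310,190:330,::-1];cv2.imwrite('pics/t10.png',cv2.resize(g,None,fx=4,fy=4,interpolation=cv2.INTER_CUBIC))
C,Rt=gp_pose([.5884,-.2875,.027],-.22,np.radians(35),.108,1,0.12);print(C,delta(C,Rt,s))
E
```

```text
13.9 [0.48867128 0.20661093 0.18473185] [0.4053043  0.43268862 0.18843119] 0.039622943776605114
[ 0.46693386 -0.26033781  0.20475599] (array([ -2.17, -46.69,   2.  ]), array([-0.093, -0.606, -0.134]))
```

View pics/w10.png

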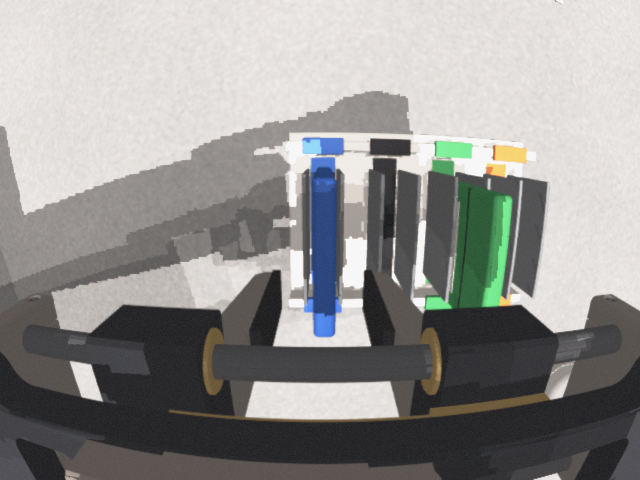

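arm_command([
  {"dx": 0,"dy": 0,"dz": 4,"wx": 0,"wy": 0,"wz": 0,"grip": 6},
  {"dx": -0.3,"dy": -5,"dz": 7,"wx": -0.01,"wy": -0.06,"wz": -0.01,"grip": 6},
  {"dx": -0.6,"dy": -10.5,"dz": 7,"wx": -0.02,"wy": -0.14,"wz": -0.03,"grip": 6},
  {"dx": -0.9,"dy": -16,"dz": 7,"wx": -0.03,"wy": -0.22,"wz": -0.05,"grip": 6},
  {"dx": -1.2,"dy": -22,"dz": 7,"wx": -0.045,"wy": -0.3,"wz": -0.07,"grip": 6},
  {"dx": -1.5,"dy": -28,"dz": 7,"wx": -0.06,"wy": -0.38,"wz": -0.09,"grip": 6},
  {"dx": -1.8,"dy": -34,"dz": 7,"wx": -0.07,"wy": -0.46,"wz": -0.1,"grip": 6},
  {"dx": -2.1,"dy": -40,"dz": 6,"wx": -0.083,"wy": -0.54,"wz": -0.12,"grip": 6},
])

```text
clock: 15.0
position: [0.4685, -0.1956, 0.2458]
orientation: [0.648, 0.278, -0.408, 0.58]
force: [0.0, -0.2, 0.3]
gripper_width: 0.0599
```

arm_command([
  {"dx": 0,"dy": -3.5,"dz": -1,"wx": -0.005,"wy": -0.03,"wz": -0.01,"grip": 6},
  {"dx": 0,"dy": -6.9,"dz": -2,"wx": -0.01,"wy": -0.066,"wz": -0.014,"grip": 6},
  {"dx": 0,"dy": -6.9,"dz": -4,"wx": -0.01,"wy": -0.066,"wz": -0.014,"grip": 6},
  {"dx": 0,"dy": -6.9,"dz": -4,"wx": -0.01,"wy": -0.066,"wz": -0.014,"grip": 6},
  {"dx": 0,"dy": -6.9,"dz": -4,"wx": -0.01,"wy": -0.066,"wz": -0.014,"grip": 6},
  {"dx": 0,"dy": -6.9,"dz": -4,"wx": -0.01,"wy": -0.066,"wz": -0.014,"grip": 6},
  {"dx": 0,"dy": -6.9,"dz": -4,"wx": -0.01,"wy": -0.066,"wz": -0.014,"grip": 6},
  {"dx": 0,"dy": -6.9,"dz": -4,"wx": -0.01,"wy": -0.066,"wz": -0.014,"grip": 6},
])

```text
clock: 16.0
position: [0.4687, -0.2622, 0.2046]
orientation: [0.659, 0.255, -0.393, 0.588]
force: [0.1, 0.6, 0.1]
gripper_width: 0.0597
```

```bash
python3 - <<'E'
from look import *
s=bot.sense();print(s['clock'],s['position'],s['force'],s['gripper_width'],s['joint_positions'].round(2))
q=[.5896,-.29,.0287]
for b in(.12,0):C,Rt=gp_pose(q,-.22,np.radians(35),.108,1,b);print(C,delta(C,Rt,s))
ov('wrist',(q+[-.22],),'w11')
E
```

```text
16.0 [ 0.46869073 -0.26218541  0.20464649] [0.06298503 0.56242135 0.10917942] 0.05966189809710259 [-0.98 -0.36  2.23  0.54  0.88 -1.03]
[ 0.46813386 -0.26283781  0.20645599] (array([-0.06, -0.07,  0.18]), array([ 0.001,  0.002, -0.   ]))
[ 0.53530408 -0.27785838  0.10815775] (array([ 6.66, -1.57, -9.65]), array([ 0.001,  0.002, -0.   ]))
```

View pics/w11.png

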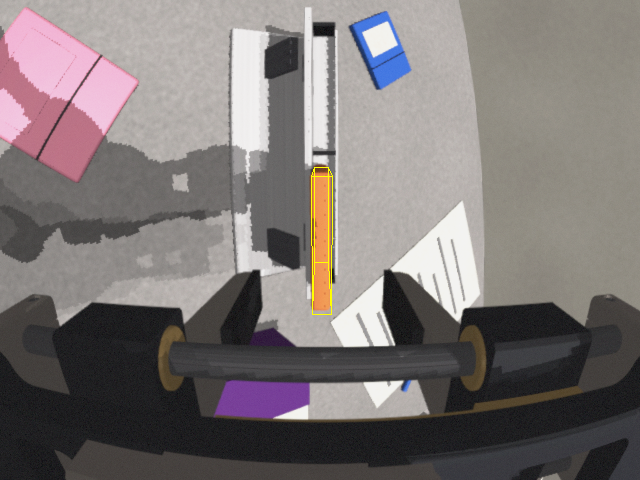

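arm_command([
  {"dx": 1.3,"dy": -0.3,"dz": -1.9,"wx": 0,"wy": 0,"wz": 0,"grip": 6},
  {"dx": 2.6,"dy": -0.6,"dz": -3.8,"wx": 0,"wy": 0,"wz": 0,"grip": 6},
  {"dx": 3.9,"dy": -0.9,"dz": -5.7,"wx": 0,"wy": 0,"wz": 0,"grip": 6},
  {"dx": 5,"dy": -1.2,"dz": -7.3,"wx": 0,"wy": 0,"wz": 0,"grip": 6},
  {"dx": 6,"dy": -1.4,"dz": -8.7,"wx": 0,"wy": 0,"wz": 0,"grip": 6},
  {"dx": 6.65,"dy": -1.55,"dz": -9.65,"wx": 0,"wy": 0,"wz": 0,"grip": 6},
  {"dx": 6.65,"dy": -1.55,"dz": -9.65,"wx": 0,"wy": 0,"wz": 0,"grip": 5},
  {"dx": 6.65,"dy": -1.55,"dz": -9.65,"wx": 0,"wy": 0,"wz": 0,"grip": 4},
])

```text
clock: 17.05
position: [0.535, -0.2779, 0.1083]
orientation: [0.66, 0.255, -0.393, 0.588]
force: [-0.4, -0.2, 0.7]
gripper_width: 0.0418
```

```bash
python3 - <<'E'
from look import *
s=bot.sense();print(s['clock'],s['position'],s['force'],s['gripper_width'])
q=[.5896,-.29,.0287]
ov('wrist',(q+[-.22],),'w12')
E
```

```text
17.05 [ 0.53504979 -0.27793979  0.1082555 ] [-0.36952503 -0.16315957  0.66182275] 0.0418197135971727
```

View pics/w12.png

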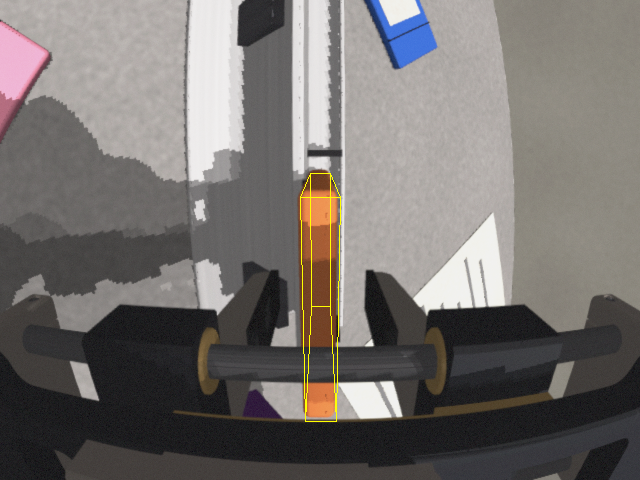

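arm_command([
  {"dx": 0,"dy": 0,"dz": 0,"wx": 0,"wy": 0,"wz": 0,"grip": 2.5},
  {"dx": 0,"dy": 0,"dz": 0,"wx": 0,"wy": 0,"wz": 0,"grip": 1.8},
  {"dx": 0,"dy": 0,"dz": 0,"wx": 0,"wy": 0,"wz": 0,"grip": 1},
  {"dx": 0,"dy": 0,"dz": 0,"wx": 0,"wy": 0,"wz": 0,"grip": 1},
  {"dx": 0,"dy": 0,"dz": 0,"wx": 0,"wy": 0,"wz": 0,"grip": 1},
  {"dx": 0,"dy": 0,"dz": 0,"wx": 0,"wy": 0,"wz": 0,"grip": 1},
  {"dx": 0,"dy": 0,"dz": 0,"wx": 0,"wy": 0,"wz": 0,"grip": 1},
  {"dx": 0,"dy": 0,"dz": 0,"wx": 0,"wy": 0,"wz": 0,"grip": 1},
], grip_force=30)

```text
clock: 18.1
position: [0.5349, -0.2777, 0.1077]
orientation: [0.66, 0.255, -0.393, 0.588]
force: [-5.3, 0.7, 3.9]
gripper_width: 0.014
```

arm_command([
  {"dx": -0.6,"dy": 0.1,"dz": 0.8,"wx": 0,"wy": 0,"wz": 0,"grip": 1},
  {"dx": -1.4,"dy": 0.3,"dz": 2.1,"wx": 0,"wy": 0,"wz": 0,"grip": 1},
  {"dx": -2.8,"dy": 0.6,"dz": 4.1,"wx": 0,"wy": 0,"wz": 0,"grip": 1},
  {"dx": -4.2,"dy": 0.9,"dz": 6.2,"wx": 0,"wy": 0,"wz": 0,"grip": 1},
  {"dx": -5.6,"dy": 1.2,"dz": 8.2,"wx": 0,"wy": 0,"wz": 0,"grip": 1},
  {"dx": -6,"dy": 1.5,"dz": 11,"wx": 0,"wy": 0,"wz": 0,"grip": 1},
  {"dx": -6,"dy": 1.5,"dz": 14,"wx": 0,"wy": 0,"wz": 0,"grip": 1},
  {"dx": -6,"dy": 1.5,"dz": 17.5,"wx": 0,"wy": 0,"wz": 0,"grip": 1},
], grip_force=30)

```text
clock: 19.1
position: [0.4743, -0.2622, 0.2831]
orientation: [0.66, 0.255, -0.393, 0.587]
force: [0.4, -0.7, -1.7]
gripper_width: 0.0137
```

```bash
python3 - <<'E'
from look import *
s=bot.sense();print(s['clock'],s['position'],s['force'],s['gripper_width'])
y=-.082;q=[.573+.084*np.cos(y),.2+.084*np.sin(y),.17];print(q)
C,Rt=gp_pose(q,y,0,.110,1,0);print(C,delta(C,Rt,s))
ov('wrist',(),'w13')
E
```

```text
19.1 [ 0.4742913  -0.26220862  0.28313201] [ 0.41640984 -0.65914146 -1.7492345 ] 0.013661138499132915
[np.float64(0.6567177502071527), np.float64(0.19311971655723653), 0.17]
[0.65671775 0.19311972 0.269     ] (array([18.24, 45.53, -1.41]), array([0.091, 0.605, 0.135]))
```

View pics/w13.png

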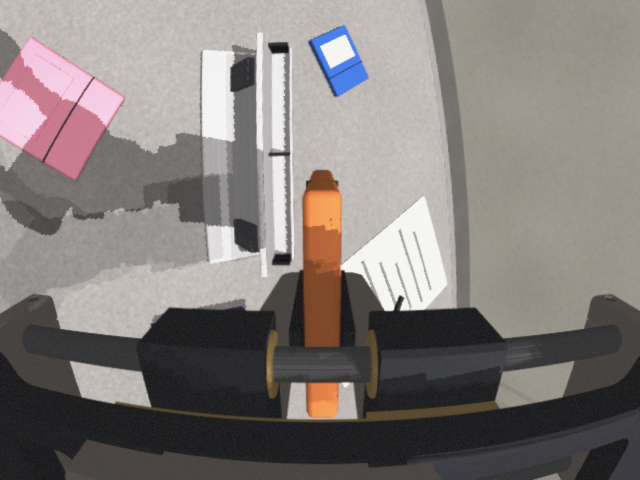

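arm_command([
  {"dx": 0.5,"dy": 4,"dz": 1,"wx": 0.01,"wy": 0.06,"wz": 0.01,"grip": 1},
  {"dx": 1,"dy": 9,"dz": 1.5,"wx": 0.02,"wy": 0.12,"wz": 0.03,"grip": 1},
  {"dx": 2,"dy": 14,"dz": 1.5,"wx": 0.03,"wy": 0.19,"wz": 0.04,"grip": 1},
  {"dx": 3,"dy": 19,"dz": 1.5,"wx": 0.04,"wy": 0.26,"wz": 0.06,"grip": 1},
  {"dx": 5,"dy": 24,"dz": 1.5,"wx": 0.05,"wy": 0.34,"wz": 0.075,"grip": 1},
  {"dx": 7.5,"dy": 29,"dz": 1.5,"wx": 0.06,"wy": 0.41,"wz": 0.09,"grip": 1},
  {"dx": 10,"dy": 34,"dz": 1.5,"wx": 0.075,"wy": 0.49,"wz": 0.11,"grip": 1},
  {"dx": 13,"dy": 38.5,"dz": 1.5,"wx": 0.085,"wy": 0.56,"wz": 0.125,"grip": 1},
])

```text
clock: 20.15
position: [0.6054, 0.1243, 0.2976]
orientation: [0.532, 0.465, -0.512, 0.489]
force: [0.9, -0.5, 0.2]
gripper_width: 0.0134
```

arm_command([
  {"dx": 2.5,"dy": 3.5,"dz": -1,"wx": 0.003,"wy": 0.02,"wz": 0.005,"grip": 1},
  {"dx": 5.2,"dy": 7,"dz": -2,"wx": 0.006,"wy": 0.045,"wz": 0.01,"grip": 1},
  {"dx": 5.2,"dy": 7,"dz": -2.9,"wx": 0.006,"wy": 0.045,"wz": 0.01,"grip": 1},
  {"dx": 5.2,"dy": 7,"dz": -2.9,"wx": 0.006,"wy": 0.045,"wz": 0.01,"grip": 1},
  {"dx": 5.2,"dy": 7,"dz": -2.9,"wx": 0.006,"wy": 0.045,"wz": 0.01,"grip": 1},
  {"dx": 5.2,"dy": 7,"dz": -2.9,"wx": 0.006,"wy": 0.045,"wz": 0.01,"grip": 1},
  {"dx": 5.2,"dy": 7,"dz": -2.9,"wx": 0.006,"wy": 0.045,"wz": 0.01,"grip": 1},
  {"dx": 5.2,"dy": 7,"dz": -2.9,"wx": 0.006,"wy": 0.045,"wz": 0.01,"grip": 1},
])

```text
clock: 21.15
position: [0.657, 0.1921, 0.2691]
orientation: [0.52, 0.479, -0.519, 0.48]
force: [-0.4, 0.7, -1.7]
gripper_width: 0.0139
```

```bash
python3 - <<'E'
from look import *
s=bot.sense();print(s['clock'],s['position'],s['force'],s['gripper_width'],s['joint_positions'].round(2))
C,Rt=gp_pose([.6567,.1931,.012],-.082,0,.110,1,0);print(C,delta(C,Rt,s))
ov('wrist',(),'w14')
d=cam('top');g=d['image'][150:310,190:340,::-1];cv2.imwrite('pics/t14.png',cv2.resize(g,None,fx=4,fy=3.7,interpolation=cv2.INTER_CUBIC))
E
```

```text
21.15 [0.65698718 0.19207864 0.26914604] [-0.4200553   0.66766398 -1.72336469] 0.013873909699155636 [ 0.11  0.42  1.19 -0.    1.53  0.19]
[0.6567 0.1931 0.111 ] (array([ -0.03,   0.1 , -15.81]), array([ 0.001,  0.002, -0.001]))
```

View pics/w14.png

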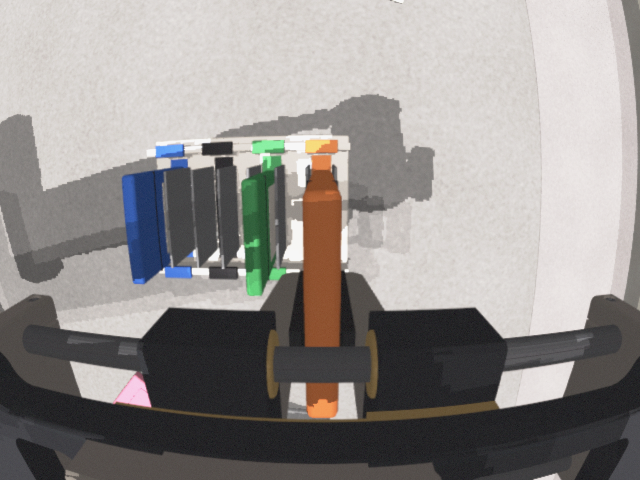

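arm_command([
  {"dx": 0,"dy": 0.1,"dz": -2,"wx": 0,"wy": 0,"wz": 0,"grip": 1},
  {"dx": 0,"dy": 0.1,"dz": -4.5,"wx": 0,"wy": 0,"wz": 0,"grip": 1},
  {"dx": 0,"dy": 0.1,"dz": -7,"wx": 0,"wy": 0,"wz": 0,"grip": 1},
  {"dx": 0,"dy": 0.1,"dz": -9,"wx": 0,"wy": 0,"wz": 0,"grip": 1},
  {"dx": 0,"dy": 0.1,"dz": -10.5,"wx": 0,"wy": 0,"wz": 0,"grip": 1},
  {"dx": 0,"dy": 0.1,"dz": -11.5,"wx": 0,"wy": 0,"wz": 0,"grip": 1},
  {"dx": 0,"dy": 0.1,"dz": -12,"wx": 0,"wy": 0,"wz": 0,"grip": 1},
  {"dx": 0,"dy": 0.1,"dz": -12.5,"wx": 0,"wy": 0,"wz": 0,"grip": 1},
])

```text
clock: 22.25
position: [0.6575, 0.1934, 0.1443]
orientation: [0.52, 0.479, -0.519, 0.48]
force: [-1.2, -0.2, -0.5]
gripper_width: 0.0139
```

```bash
python3 - <<'E'
from look import *
s=bot.sense();print(s['clock'],s['position'],s['force'],s['gripper_width'])
C,Rt=gp_pose([.6567,.1931,.012],-.082,0,.110,1,0);print(C,delta(C,Rt,s))
ov('wrist',(),'w15')
E
```

```text
22.25 [0.65753812 0.19338246 0.14426529] [-1.17856388 -0.24815164 -0.54625969] 0.013884335068476113
[0.6567 0.1931 0.111 ] (array([-0.08, -0.03, -3.33]), array([ 0.   ,  0.003, -0.001]))
```

View pics/w15.png

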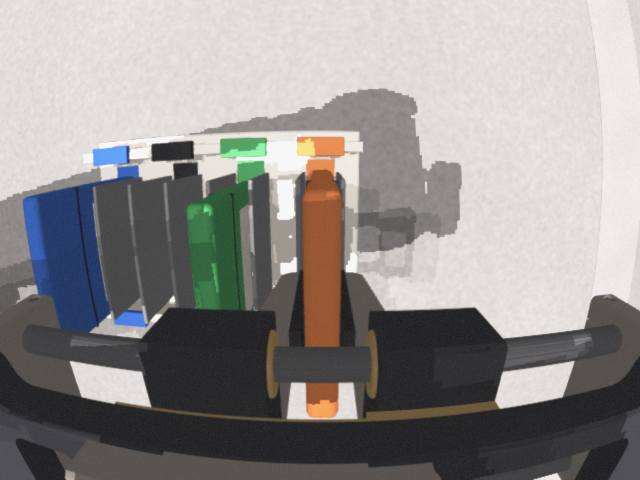

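arm_command([
  {"dx": -0.05,"dy": 0,"dz": -0.7,"wx": 0,"wy": 0,"wz": 0,"grip": 1},
  {"dx": -0.05,"dy": 0,"dz": -1.3,"wx": 0,"wy": 0,"wz": 0,"grip": 1},
  {"dx": -0.05,"dy": 0,"dz": -1.9,"wx": 0,"wy": 0,"wz": 0,"grip": 1},
  {"dx": -0.05,"dy": 0,"dz": -2.4,"wx": 0,"wy": 0,"wz": 0,"grip": 1},
  {"dx": -0.05,"dy": 0,"dz": -2.8,"wx": 0,"wy": 0,"wz": 0,"grip": 1},
  {"dx": -0.05,"dy": 0,"dz": -3.1,"wx": 0,"wy": 0,"wz": 0,"grip": 1},
  {"dx": -0.05,"dy": 0,"dz": -3.3,"wx": 0,"wy": 0,"wz": 0,"grip": 1},
  {"dx": -0.05,"dy": 0,"dz": -3.4,"wx": 0,"wy": 0,"wz": 0,"grip": 1},
], grip_force=20)

```text
clock: 23.3
position: [0.6565, 0.1933, 0.1097]
orientation: [0.52, 0.479, -0.52, 0.48]
force: [-0.6, -0.1, -1.3]
gripper_width: 0.0141
```

arm_command([
  {"dx": 0,"dy": 0,"dz": -0.05,"wx": 0,"wy": 0,"wz": 0,"grip": 1},
  {"dx": 0,"dy": 0,"dz": -0.1,"wx": 0,"wy": 0,"wz": 0,"grip": 1},
  {"dx": 0,"dy": 0,"dz": -0.15,"wx": 0,"wy": 0,"wz": 0,"grip": 1},
  {"dx": 0,"dy": 0,"dz": -0.2,"wx": 0,"wy": 0,"wz": 0,"grip": 1},
  {"dx": 0,"dy": 0,"dz": -0.2,"wx": 0,"wy": 0,"wz": 0,"grip": 1},
  {"dx": 0,"dy": 0,"dz": -0.2,"wx": 0,"wy": 0,"wz": 0,"grip": 1},
  {"dx": 0,"dy": 0,"dz": -0.2,"wx": 0,"wy": 0,"wz": 0,"grip": 1},
  {"dx": 0,"dy": 0,"dz": -0.2,"wx": 0,"wy": 0,"wz": 0,"grip": 1},
], grip_force=10)

```text
clock: 24.3
position: [0.6565, 0.1933, 0.1077]
orientation: [0.52, 0.479, -0.52, 0.48]
force: [0.1, 0.7, -1.8]
gripper_width: 0.0139
```

arm_command([
  {"dx": 0,"dy": 0,"dz": -0.05,"wx": 0,"wy": 0,"wz": 0,"grip": 1},
  {"dx": 0,"dy": 0,"dz": -0.1,"wx": 0,"wy": 0,"wz": 0,"grip": 1},
  {"dx": 0,"dy": 0,"dz": -0.15,"wx": 0,"wy": 0,"wz": 0,"grip": 1},
  {"dx": 0,"dy": 0,"dz": -0.2,"wx": 0,"wy": 0,"wz": 0,"grip": 1},
  {"dx": 0,"dy": 0,"dz": -0.2,"wx": 0,"wy": 0,"wz": 0,"grip": 1},
  {"dx": 0,"dy": 0,"dz": -0.2,"wx": 0,"wy": 0,"wz": 0,"grip": 1},
  {"dx": 0,"dy": 0,"dz": -0.2,"wx": 0,"wy": 0,"wz": 0,"grip": 1},
  {"dx": 0,"dy": 0,"dz": -0.2,"wx": 0,"wy": 0,"wz": 0,"grip": 1},
])

```text
clock: 25.3
position: [0.6565, 0.1933, 0.1057]
orientation: [0.52, 0.479, -0.52, 0.48]
force: [0.4, -0.5, -0.7]
gripper_width: 0.0138
```

arm_command([
  {"dx": 0,"dy": 0,"dz": -0.05,"wx": 0,"wy": 0,"wz": 0,"grip": 1},
  {"dx": 0,"dy": 0,"dz": -0.1,"wx": 0,"wy": 0,"wz": 0,"grip": 1},
  {"dx": 0,"dy": 0,"dz": -0.15,"wx": 0,"wy": 0,"wz": 0,"grip": 1},
  {"dx": 0,"dy": 0,"dz": -0.2,"wx": 0,"wy": 0,"wz": 0,"grip": 1},
  {"dx": 0,"dy": 0,"dz": -0.2,"wx": 0,"wy": 0,"wz": 0,"grip": 1},
  {"dx": 0,"dy": 0,"dz": -0.2,"wx": 0,"wy": 0,"wz": 0,"grip": 1},
  {"dx": 0,"dy": 0,"dz": -0.2,"wx": 0,"wy": 0,"wz": 0,"grip": 1},
  {"dx": 0,"dy": 0,"dz": -0.2,"wx": 0,"wy": 0,"wz": 0,"grip": 1},
])

```text
clock: 26.3
position: [0.6568, 0.1934, 0.1054]
orientation: [0.52, 0.479, -0.519, 0.48]
force: [-3.1, 0.9, 7.6]
gripper_width: 0.0138
```

Contact with the floor (7.6 N). Release with a small opening and rise.

arm_command([
  {"dx": 0,"dy": 0,"dz": 0.15,"wx": 0,"wy": 0,"wz": 0,"grip": 1},
  {"dx": 0,"dy": 0,"dz": 0.15,"wx": 0,"wy": 0,"wz": 0,"grip": 1.6},
  {"dx": 0,"dy": 0,"dz": 0.15,"wx": 0,"wy": 0,"wz": 0,"grip": 2.2},
  {"dx": 0,"dy": 0,"dz": 0.2,"wx": 0,"wy": 0,"wz": 0,"grip": 2.8},
  {"dx": 0,"dy": 0,"dz": 0.2,"wx": 0,"wy": 0,"wz": 0,"grip": 2.8},
  {"dx": 0,"dy": 0,"dz": 1.5,"wx": 0,"wy": 0,"wz": 0,"grip": 2.8},
  {"dx": 0,"dy": 0,"dz": 4,"wx": 0,"wy": 0,"wz": 0,"grip": 2.8},
  {"dx": 0,"dy": 0,"dz": 8,"wx": 0,"wy": 0,"wz": 0,"grip": 2.8},
])

```text
clock: 27.3
position: [0.6557, 0.1932, 0.1839]
orientation: [-0.519, -0.479, 0.52, -0.479]
force: [1.5, 0.6, 0.3]
gripper_width: 0.0282
```

arm_command([
  {"dx": 0,"dy": 0,"dz": 4,"wx": 0,"wy": 0,"wz": 0,"grip": 2.8},
  {"dx": 0,"dy": 0,"dz": 8,"wx": 0,"wy": 0,"wz": 0,"grip": 2.8},
  {"dx": -3,"dy": -4,"dz": 10,"wx": 0,"wy": 0,"wz": 0,"grip": 2.8},
  {"dx": -6,"dy": -8,"dz": 11,"wx": 0,"wy": 0,"wz": 0,"grip": 2.8},
  {"dx": -10,"dy": -12,"dz": 11,"wx": 0,"wy": 0,"wz": 0,"grip": 2.8},
  {"dx": -14,"dy": -16,"dz": 11,"wx": 0,"wy": 0,"wz": 0,"grip": 2.8},
  {"dx": -18,"dy": -20,"dz": 11,"wx": 0,"wy": 0,"wz": 0,"grip": 2.8},
  {"dx": -21,"dy": -22,"dz": 11,"wx": 0,"wy": 0,"wz": 0,"grip": 2.8},
])

```text
clock: 28.3
position: [0.4452, -0.0281, 0.2949]
orientation: [0.521, 0.478, -0.52, 0.48]
force: [0.1, -0.1, -0.6]
gripper_width: 0.0279
```

```bash
python3 - <<'E'
from look import *
s=bot.sense();print(s['clock'],s['position'],s['force'])
d=cam('top');t=d['image'][:,:,::-1];cv2.imwrite('pics/t20.png',t)
cv2.imwrite('pics/t20c.png',cv2.resize(t[170:300,190:310],None,fx=4.4,fy=4.4,interpolation=cv2.INTER_CUBIC))
D=cam('scene');g=D['image'][:,:,::-1]
cv2.imwrite('pics/s20c.png',cv2.resize(g[230:340,300:420],None,fx=5,fy=5,interpolation=cv2.INTER_CUBIC))
from fit import box
G=cv2.resize(t[170:300,190:310],None,fx=4.4,fy=4.4,interpolation=cv2.INTER_CUBIC)
for q in([.4892,.2068,.01,-.082],[.6567,.1931,.01,-.082]):
    u=((proj(d,box(q,0))-[190,170]+.5)*4.4-.5).round().astype(int)
    for i in range(8):
        for j in range(i):
            if bin(i^j).count('1')==1: cv2.line(G,tuple(map(int,u[i])),tuple(map(int,u[j])),(0,255,255),1)
cv2.imwrite('pics/t20o.png',G)
E
```

```text
28.3 [ 0.44517514 -0.0281479   0.29486574] [ 0.10348263 -0.06152459 -0.55321098]
```

View pics/t20.png

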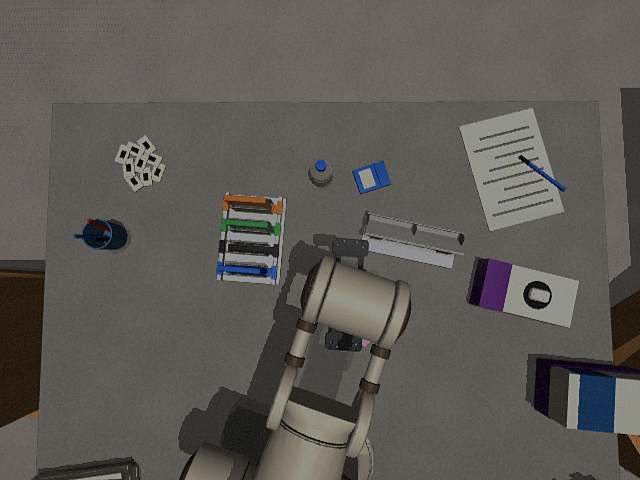

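View pics/t20o.png

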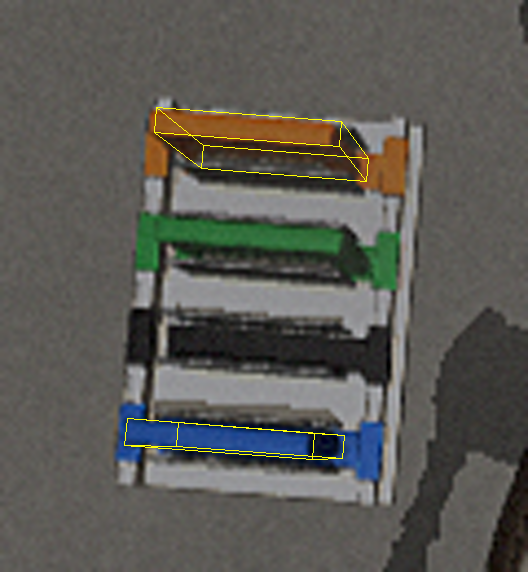

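View pics/s20c.png

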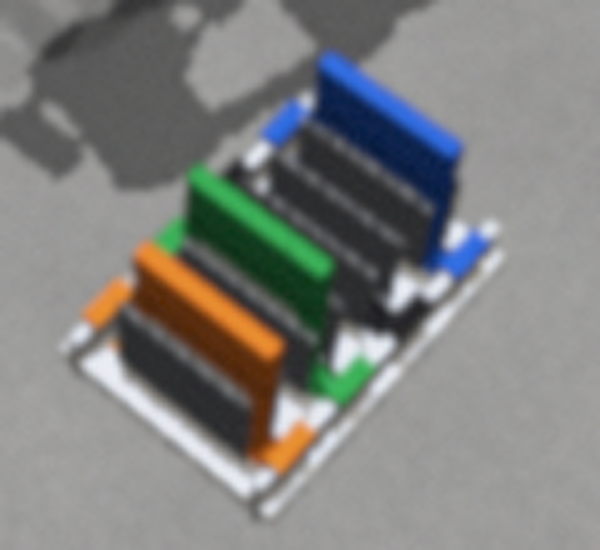

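```bash
python3 -c "
from cell import bot
s=bot.sense();print(s['clock'],abs(s['qvel']).max())
print(bot.close_job())"
```

```text
28.4 0.05763713474788312
the job is handed in; nothing more can be done
None
```

The blue case went into the blue slot first, then the orange case into the orange slot. I lowered each in the gripper until the slot floor pushed back (about 11 N for blue, 8 N for orange), then released it.

The job was handed in at 28.4 s with the arm well clear and nothing being touched. In the last pictures from above and from the scene camera, both cases stand upright and fully down, level with the green case. The green case, glove box, cup, bottle and small blue look-alike are where they started. The arm hid most of the pink look-alike in the last picture; it had not moved in the wrist picture taken while carrying the orange case.

One disagreement: before I moved anything, the scene camera placed the sorter about 5 mm, and the cases up to about 1 cm, away from where the top camera did. I used the top camera's values, with the case height taken from both cameras. The wrist camera then agreed with the sorter position to about 1 mm, and for the blue case I made a 3 mm correction from it.

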